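# Lock the spring-button vee rest into the shaft stand and lay the gearbox shaft in it

## Robot

A 6-joint arm with a two-finger parallel gripper is mounted at the origin on a cart in front of the work surface, level with it; the furniture and walls round the work are solid. World frame = base frame: x ahead of the robot, y to its left, z up, the work surface at z = 0. Lengths are in m, angles in rad, forces in N, time in s.
With the tool pointing down it reaches from about 0.275 to 0.85 m from the base axis. Payload 19 kg.
Tool frame: the origin (TCP) lies midway between the tips of the shut fingers; the grasp point (between the pads) lies 19 mm behind it; x points along the fingers, z is the direction in which the jaws open and shut, and the axes are right-handed (so a half turn about x gives the same grasp; the last joint's range is limited). The gripper opens to 85 mm and grips with 20 to 120 N. Pads are 22 mm wide; open, the fingers measure 114 mm over their backs; the gripper's body (76 mm by 85 mm) begins 54 mm behind the grasp point. The pads swing forward as they close: fully open they stand 13 mm farther back than shut.
Start: joints at [-1.31, 0.15, 1.437, -0, 1.554, -0.134], TCP at [0.221, -0.531, 0.231] pointing down, gripper open.
Joint ranges: [-2.8, 2.8], [-0.68, 2.1], [0.12, 2.68], [-1.39, 4.53], [0.16, 2.79], [-2.81, 2.81]. Speed limits (rad/s): [1.89, 1.89, 2.22, 3.01, 3.01, 3.01].

## Interface

Orientations are given as a 3x3 rotation matrix whose columns are the frame's x, y, z axes.
In Python, from plant import env gives the robot as it stands.
- The arm moves only by the tool apply_moves, never from a script. Its argument "steps" is a list of rows, each an object of numbers: "tx", "ty", "tz": the shift along the tool's x, y, z scaled (see below); "wx", "wy", "wz": the turn, a rotation vector about the tool's x, y, z scaled (see below); "jaw": the closure, from 0 (fully open) to 1 (shut). In form: [{"tx": .., "ty": .., "tz": .., "wx": .., "wy": .., "wz": .., "jaw": ..}, ...]. A call has 1 to 10 rows; each row is the pose to reach, as a shift and turn from the pose measured when the call began, along the tool's axes at that moment; what a row does not reach only later rows make up. The controller multiplies each number of a shift by 400 mm and each number of a turn by 90 degrees. A row lasts 1/8 s, in which the tool goes at most 62.5 mm and 10.7 degrees, less where a joint would pass 70% of its speed; a pose out of reach is approached as far as the arm can. A call with a number of a shift or a turn outside -1 to 1 is refused whole. A call with a gripper value outside its range is refused whole. The fingers move at their own pace and stop on an object; the grip force is fixed at half the most. Time passes only in rows, so rows that repeat a pose let the fingers close. It gives the time, the measured TCP pose, the force and the opening at its end, in the units of the state.
- env.sense(): the state, without advancing time (a new reading comes with each control period).
- env.read_camera(name): name is "scene" or "top" or "wrist"; returns (picture, depth): 384x512x3 uint8, red, green, blue; 384x512 float32, m along the optical axis (not along the pixel's ray), 0 where there is no reading.
- env.get_calibration(name): a dict with "intrinsics" (3x3 intrinsics, pixels), "rvec" (rotation vector, rad) and "tvec" (3), from world to camera coordinates, as OpenCV has them; the wrist camera has in their place "mount" (4x4, takes a point from camera to tool coordinates, whose origin is the TCP and whose axes are the tool frame's). Camera axes: x right, y down, z forward; pixel columns grow to the right and rows downward; lengths in m; the calibration is good to about 2 mm. A picture is of the moment at which its call begins: read the wrist's pose just before it. get_calibration takes no time and is no camera call.
- env.hand_in(): hands the job in, once; it reports no verdict.
Trained networks look in the newest picture that a camera, given by its name, has taken for a name from the list of things; names that differ only in an ending like _2 or _b are one class to them, and where a whole thing is asked for, a point or a joint stands for the part that bears it (a point fixed in the world has none). Each returns a list of dicts, best first, with "conf" (0 to 1); they miss things now and then, are a little off and sometimes report something else, mostly with a low value. They report only what shows in the picture. A call takes as long as a camera call.
- env.boxes_of(target, camera): "extent" ([left, top, right, bottom] in pixels, round what is visible of it).
- env.spot_point(target, camera): "xy" ([column, row] in pixels: a listed point, or the origin of a listed thing).
The state is a dict: "time": time; "qpos": joint angles; "qd": joint speeds; "effort": joint torques, N m; "ee_pos": TCP position; "tool_rot": TCP orientation; "wrist_force": force on the tool from outside, world axes, zero at the start; "ft_torque": the same for the moment, N m; "grip_width": opening from 0.0 (shut) to 1.0 (fully open).
Only numpy, scipy, OpenCV 4.12 (cv2) and the standard library are available. Lean on these libraries where they do the work, as an engineer would, in place of code of your own. Each camera call takes 0.05 s, during which the arm holds its last target.

## Task

Make up the shaft stand: plug the loose vee rest into the stand's empty socket by pinching its spring button flush while the square shank slides in, then push it fully home, without forcing it, until the button springs out through the window in the socket's side. Then lay the gearbox shaft gently across both vees, centred, and let go of it, leaving the other things on the bench where they are.

Things in the scene. Friction and masses are not known exactly. Their poses are not given: they have to be found in the camera images.
- rest_stand: Grey shaft stand fixed to the bench. Origin: centre of its underside; x across, y along, z up. Base 70 x 190 x 12 mm. Two upright square sockets centred at y = -45 mm (empty) and y = +45 mm (a rest like the loose one is already locked in it, top 90 mm up). Sockets: inside 26.4 mm square, wall 3.2 mm, rim 64 mm up.
- socket_mouth (a point): Centre of the empty socket's mouth, level with its rim (stand frame 0, -45, 64 mm). The fit has 0.7 mm play on each side. The shank's foot may go 46 mm below the rim: there the rest's wings stop on the rim.
- window (a point): Centre of the round window, 14 mm wide, in the outside of the empty socket's wall that looks to the stand's -y, 13 mm below the rim (stand frame 0, -61.4, 51 mm). The only window of that socket.
- shaft_line (a point): Where the middle of the gearbox shaft lies when it rests centred in both vees (stand frame 0, 0, 86.1 mm); the shaft then runs along the stand's y. Between the two heads 65 mm are free for the fingers.
- vee_rest: Loose steel vee rest, 0.2-0.35 kg, standing upright. Origin: centre of the foot's underside. Square shank 25 mm, 46 mm long, foot tapered to 19 mm over the last 5 mm. Head on top: 25 mm thick along y (flush with the shank), 44 mm wide along x (wings), top 72 mm up, vee groove along y, its bottom 56 mm up. Button in the -y face. Home when its origin is 18 mm above the bench, its y along the stand's y.
- button_seat (a point): Centre of the spring button's bore, on the shank's -y face, 33 mm above the foot (rest frame 0, -12.5, 33 mm). Two pads closing along the rest's y pinch the button flush. If the fingertips end level with it to 3 mm lower, they meet the socket's rim as the rim comes over the button's lower half; it stays caught when they let go, and the rest can be pushed on from higher up.
- spring_button (a joint): Spring button, 12 mm across, straight-sided for 3 mm, then domed for 3 mm. 0 = out, 6 mm proud of the shank; 0.006 = flush (m). The spring gives about 4 N out and 8.5 N flush. Unpressed it stops dead on the rim (foot 27 mm below the rim). Under the wall it reads about 0.005, sprung out through the window about 0.
- gear_shaft: Loose steel gearbox shaft, 0.3-0.55 kg, 158 mm long along its y, lying on the bench. Origin: its middle, on the axis (12 mm up as it lies). Middle 24 mm thick for 50 mm, then 20 mm journals out to 70 mm from the middle (they rest in the vees), 15 mm end stubs. It can roll.
- feeler_gauge: Bystander: feeler gauge, 49 x 109 x 10 mm; origin: centre of its underside.
- brass_brush: Bystander: brass wire brush, 74 x 133 x 35 mm; origin: centre of its underside.
- screwdriver_1: Bystander: orange-handled screwdriver, 34 x 207 x 28 mm; origin: centre of its underside.

How it is judged:
By the outcome, as a careful person would: the job done as asked, in the order asked, and still so for the second after the job is handed in, with the robot touching nothing.
It also fails if it takes over 51 s, if anything falls off the work surface, if the arm or the gripper's body presses on something with over 40 N, if the wrist force passes 120 N, or if a joint passes its speed limit or range.

## Working session

There is one attempt and no reset: what is moved stays moved. The work goes in short steps, Python scripts to look and compute and a tool call to move; the robot and the scene stay as the last step left them, time stands still between calls to the robot, and variables do not carry over. Pictures are saved under pics/ and viewed, and the job is handed in when it is done.

Besides the shell and the picture viewer there is one more tool, called after "Request:" in YAML: its name, and indented under it one key for each argument. apply_moves: Moves the arm, as the interface text tells. Its arguments: {"type":"object","properties":{"steps":{"type":"array","items":{"type":"object","properties":{"tx":{"type":"number","minimum":-1,"maximum":1},"ty":{"type":"number","minimum":-1,"maximum":1},"tz":{"type":"number","minimum":-1,"maximum":1},"wx":{"type":"number","minimum":-1,"maximum":1},"wy":{"type":"number","minimum":-1,"maximum":1},"wz":{"type":"number","minimum":-1,"maximum":1},"jaw":{"type":"number"}}}}},"required":["steps"]}

```bash
ls; mkdir -p pics
python3 - <<'E'
from plant import env
import cv2
s=env.sense()
for k,v in s.items(): print(k,v)
for n in ["scene","top","wrist"]:
    p,d=env.read_camera(n); cv2.imwrite(f"pics/a_{n}.png",p[:,:,::-1]); c=env.get_calibration(n); print(n,c)
    for t in ["rest_stand","vee_rest","gear_shaft","button_seat","socket_mouth","window"]:
        pass
E
```

```text
pics
time 0.0
qpos [-1.31001061e+00  1.50933471e-01  1.43800961e+00 -3.64389096e-06
  1.55375830e+00 -1.34041854e-01]
qd [-0.00185897 -0.00016533 -0.00142873 -0.00044085  0.00160217 -0.00079907]
effort [ 1.77444552e-03 -7.13051605e+01 -5.70878005e+01 -2.28850145e-04
  8.88670940e-03  1.32234918e-04]
ee_pos [ 0.22107179 -0.53055434  0.23071603]
tool_rot [[-2.89394529e-04  9.23062898e-01  3.84648934e-01]
 [ 1.07030058e-03  3.84649016e-01 -9.23062289e-01]
 [-9.99999385e-01  1.44560799e-04 -1.09927007e-03]]
wrist_force [-0.76791835  0.05845839  0.78994161]
ft_torque [-0.05699111  0.00272775  0.04149318]
grip_width 0.9995438384564851
scene {'intrinsics': array([[396.6562887 ,   0.        , 258.03996019],
       [  0.        , 396.6562887 , 196.07662493],
       [  0.        ,   0.        ,   1.        ]]), 'rvec': array([ 1.5418245 , -2.31751054,  0.62265122]), 'tvec': array([0.24872124, 0.38393492, 0.75829298])}
top {'intrinsics': array([[407.7605591 ,   0.        , 256.62960088],
       [  0.        , 407.7605591 , 193.93546779],
       [  0.        ,   0.        ,   1.        ]]), 'rvec': array([ 2.16246908, -2.19195903,  0.0674533 ]), 'tvec': array([0.06686415, 0.46840464, 1.01538975])}
wrist {'intrinsics': array([[317.32607553,   0.        , 253.26450914],
       [  0.        , 317.32607553, 194.51058367],
       [  0.        ,   0.        ,   1.        ]]), 'mount': array([[ 9.56855632e-04, -2.86820622e-01,  9.57983828e-01,
        -1.44126103e-01],
       [ 1.35764428e-04, -9.57984221e-01, -2.86820875e-01,
         7.32243049e-02],
       [ 9.99999533e-01,  4.04506296e-04, -8.77712560e-04,
        -8.51006494e-05],
       [ 0.00000000e+00,  0.00000000e+00,  0.00000000e+00,
         1.00000000e+00]])}
```

View pics/a_scene.png

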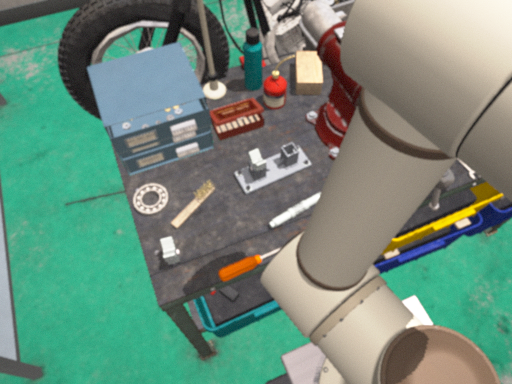

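View pics/a_top.png

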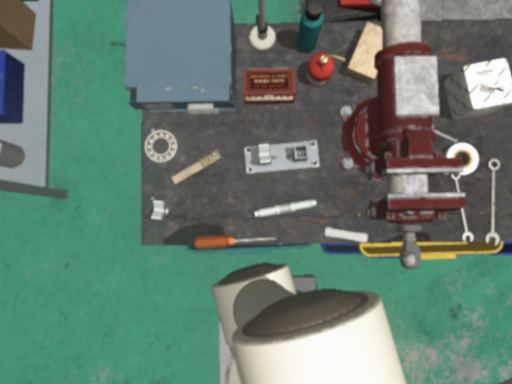

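View pics/a_wrist.png

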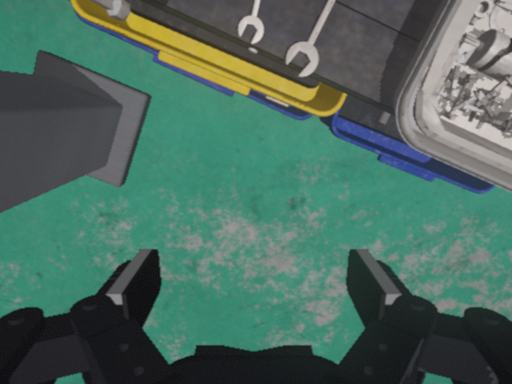

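```bash
cat > h.py <<'E'
from plant import env
import cv2, numpy as np
from scipy.spatial.transform import Rotation as Rn
def campose(n, s=None):
    c=env.get_calibration(n)
    K=c["intrinsics"]
    if n=="wrist":
        s=s or env.sense()
        T=np.eye(4);T[:3,:3]=s["tool_rot"];T[:3,3]=s["ee_pos"]
        W=T@c["mount"]
        return K,W[:3,:3],W[:3,3]
    R=cv2.Rodrigues(c["rvec"])[0]
    return K,R.T,-R.T@c["tvec"]
def shot(n):
    s=env.sense(); p,d=env.read_camera(n); return p,d,campose(n,s)
def ray(cp,u,v):
    K,R,t=cp; r=R@np.array([(u-K[0,2])/K[0,0],(v-K[1,2])/K[1,1],1.]); return t,r
def atz(cp,u,v,z):
    t,r=ray(cp,u,v); return t+r*(z-t[2])/r[2]
def cloud(cp,d):
    K,R,t=cp; v,u=np.mgrid[:d.shape[0],:d.shape[1]]
    X=np.stack([(u-K[0,2])/K[0,0]*d,(v-K[1,2])/K[1,1]*d,d],-1)
    P=X@R.T+t; P[d==0]=np.nan; return P
def proj(cp,P):
    K,R,t=cp; X=(np.asarray(P)-t)@R; return X[...,:2]/X[...,2:]*[K[0,0],K[1,1]]+[K[0,2],K[1,2]]
def tri(r):
    A=np.zeros((3,3));b=np.zeros(3)
    for t,d in r:
        d=d/np.linalg.norm(d);M=np.eye(3)-np.outer(d,d);A+=M;b+=M@t
    return np.linalg.solve(A,b)
E
python3 - <<'E'
from h import *
np.set_printoptions(precision=4,suppress=True)
for n in ["top","scene"]:
    p,d,cp=shot(n); P=cloud(cp,d); print(n,cp[2]); np.savez(f"c_{n}.npz",p=p,d=d,P=P)
    cv2.imwrite(f"pics/b_{n}.png",cv2.resize(p[120:260,120:350] if n=="top" else p[120:300,110:340],None,fx=3.2,fy=3.2,interpolation=cv2.INTER_CUBIC)[:,:,::-1])
    for t in ["rest_stand","vee_rest","gear_shaft","feeler_gauge","brass_brush","screwdriver_1"]:
        for q in env.boxes_of(t,n)[:2]:
            l,tt,r,b=map(int,q["extent"]); 
            if q["conf"]>.3: print(t,q["conf"],q["extent"], P[(tt+b)//2,(l+r)//2])
    for t in ["rest_stand","vee_rest","gear_shaft","socket_mouth","window","button_seat","shaft_line","feeler_gauge"]:
        for q in env.spot_point(t,n)[:2]:
            print(t,q["conf"],q["xy"])
print(env.sense()["time"])
E
```

```text
top [0.3921 0.0479 1.0482]
rest_stand 0.56 [243.1, 138.5, 319.0, 173.7] [ 0.5687 -0.0031  0.0138]
vee_rest 0.64 [150.8, 200.1, 166.8, 216.3] [0.4352 0.3006 0.0587]
gear_shaft 0.98 [251.8, 198.9, 313.6, 215.1] [ 0.4377 -0.0031  0.02  ]
feeler_gauge 0.76 [324.5, 226.6, 366.2, 239.0] [ 0.3702 -0.1617  0.0092]
brass_brush 0.92 [172.7, 151.6, 222.3, 185.3] [0.5386 0.2127 0.0122]
screwdriver_1 0.9 [190.9, 235.4, 272.3, 246.6] [0.3544 0.1256 0.0295]
rest_stand 0.65 [284.8, 153.1]
vee_rest 0.58 [164.0, 210.8]
gear_shaft 0.97 [285.5, 205.4]
socket_mouth 0.56 [299.7, 150.3]
socket_mouth 0.55 [281.4, 148.4]
window 0.63 [306.5, 153.6]
shaft_line 0.89 [281.1, 149.0]
feeler_gauge 0.71 [345.6, 231.7]
scene [0.0514 0.2475 0.8487]
rest_stand 0.58 [237.5, 143.6, 311.3, 197.1] [ 0.5544 -0.0064  0.0113]
vee_rest 0.76 [160.3, 235.7, 178.5, 266.2] [0.4268 0.298  0.0546]
gear_shaft 0.58 [268.0, 192.0, 320.4, 227.2] [ 0.4273 -0.0012  0.0242]
brass_brush 0.62 [170.4, 182.3, 214.2, 229.0] [0.5386 0.2168 0.0103]
screwdriver_1 0.82 [219.5, 249.2, 284.2, 282.1] [0.3378 0.1448 0.025 ]
screwdriver_1 0.52 [234.6, 145.4, 312.5, 194.2] [ 0.5579 -0.0052  0.0116]
rest_stand 0.93 [273.4, 168.4]
vee_rest 0.72 [172.0, 259.0]
socket_mouth 0.64 [289.0, 147.0]
window 0.62 [298.0, 146.9]
window 0.41 [291.9, 149.5]
button_seat 0.86 [177.4, 252.4]
button_seat 0.31 [296.7, 148.9]
shaft_line 0.8 [277.7, 150.9]
1.65
```

View pics/b_top.png

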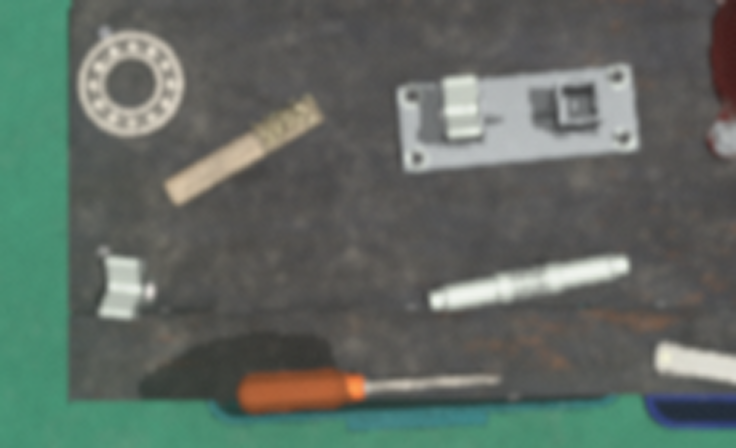

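View pics/b_scene.png

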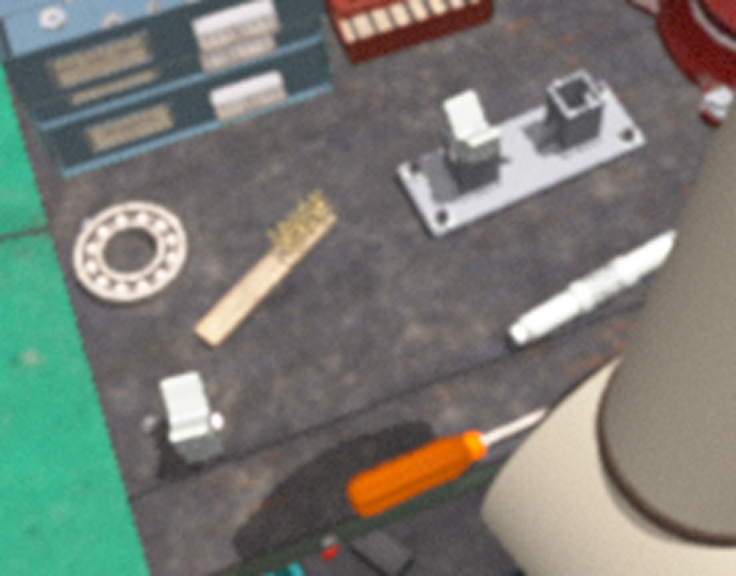

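Run:
```python
from h import *
np.set_printoptions(precision=4,suppress=True)
z=np.load("c_top.npz");P=z["P"];d=z["d"]
for (x0,x1) in [(.3,.4),(.4,.5),(.5,.6),(.6,.75)]:
  print(x0,[ (round(y,2),round(float(np.nanmax(np.where((P[...,0]>x0)&(P[...,0]<x1)&(P[...,1]>y)&(P[...,1]<y+.05),P[...,2],-1))),3)) for y in np.arange(-.6,.4,.05)])
def box(lo,hi):
    return P[((P>lo)&(P<hi)).all(-1)]
st=box([.48,-.12,.006],[.68,.13,.018]); r=cv2.minAreaRect(st[:,:2].astype(np.float32)*1000);print("plate",len(st),r,np.median(st[:,2]))
st=box([.48,-.12,.05],[.68,.13,.12]);print("stand high");
for k in [(-.12,0),(0,.13)]:
    q=st[(st[:,1]>k[0])&(st[:,1]<k[1])]; print(len(q),np.mean(q,0),np.median(q[:,2]), cv2.minAreaRect(q[:,:2].astype(np.float32)*1000))
q=box([.37,.24,.045],[.5,.36,.12]);print("rest",len(q),q.mean(0),q.max(0),q.min(0),cv2.minAreaRect(q[:,:2].astype(np.float32)*1000))
q=box([.37,-.12,.006],[.5,.12,.05]);print("shaft",len(q),q.mean(0),q.max(0),cv2.minAreaRect(q[:,:2].astype(np.float32)*1000))
```

```text
0.3 [(np.float64(-0.6), 0.005), (np.float64(-0.55), 0.012), (np.float64(-0.5), 0.01), (np.float64(-0.45), 0.006), (np.float64(-0.4), 0.006), (np.float64(-0.35), 0.201), (np.float64(-0.3), 0.22), (np.float64(-0.25), 0.261), (np.float64(-0.2), 0.015), (np.float64(-0.15), 0.014), (np.float64(-0.1), 0.686), (np.float64(-0.05), 0.711), (np.float64(0.0), 0.711), (np.float64(0.05), 0.66), (np.float64(0.1), 0.031), (np.float64(0.15), 0.033), (np.float64(0.2), 0.031), (np.float64(0.25), 0.007), (np.float64(0.3), 0.006), (np.float64(0.35), 0.005)]
0.4 [(np.float64(-0.6), 0.007), (np.float64(-0.55), 0.01), (np.float64(-0.5), 0.009), (np.float64(-0.45), 0.008), (np.float64(-0.4), 0.005), (np.float64(-0.35), 0.27), (np.float64(-0.3), 0.27), (np.float64(-0.25), 0.27), (np.float64(-0.2), 0.269), (np.float64(-0.15), 0.007), (np.float64(-0.1), 0.025), (np.float64(-0.05), 0.028), (np.float64(0.0), 0.027), (np.float64(0.05), 0.025), (np.float64(0.1), 0.005), (np.float64(0.15), 0.006), (np.float64(0.2), 0.007), (np.float64(0.25), 0.074), (np.float64(0.3), 0.076), (np.float64(0.35), 0.005)]
0.5 [(np.floa
[... 1155 characters left out ...]
36462402344), 10.38552188873291) 0.01250130344497169
stand high
101 [ 0.5695 -0.0483  0.0613] 0.06329738085964132 ((569.4161376953125, -48.28050994873047), (32.87096405029297, 32.86163330078125), 4.222060680389404)
251 [0.562  0.0418 0.0789] 0.08062580453905965 ((562.35205078125, 41.56849670410156), (44.156089782714844, 33.54066848754883), 5.249213695526123)
rest 217 [0.4324 0.2985 0.0633] [0.4544 0.3146 0.0757] [0.4106 0.2856 0.0464] ((432.5434265136719, 300.0304870605469), (24.95058822631836, 43.75939178466797), 83.09199523925781)
shaft 539 [ 0.4321 -0.0133  0.0199] [0.4931 0.1042 0.0283] ((427.5523986816406, -5.612739562988281), (122.40434265136719, 223.11952209472656), 2.261122226715088)
```

```bash
cat >> h.py <<'E'
np.set_printoptions(precision=4,suppress=True)
def downR(yaw):  # z axis at yaw, x down
    x=np.array([0,0,-1.]);z=np.array([np.cos(yaw),np.sin(yaw),0]);return np.stack([x,np.cross(z,x),z],1)
def goto(pos,yaw,s=None):
    s=s or env.sense();R=s["tool_rot"]
    t=R.T@(np.asarray(pos)-s["ee_pos"])/.4
    w=Rn.from_matrix(R.T@downR(yaw)).as_rotvec()/(np.pi/2)
    return np.concatenate([t,w])
def st():
    s=env.sense();R=s["tool_rot"]
    print("t",round(s["time"],3),"pos",s["ee_pos"],"yaw",np.degrees(np.arctan2(R[1,2],R[0,2])),"tilt",R[:2,0],R[2,2],"F",s["wrist_force"],"M",s["ft_torque"],"grip",round(s["grip_width"],4),"q",s["qpos"])
E
python3 - <<'E'
from h import *
print(goto([.22,-.53,.42],-.0))
print(goto([.3,-.2,.42],.2))
print(goto([.34,-.04,.42],.2))
E
```

```text
[-0.4719 -0.0018 -0.0029 -0.7487 -0.0001 -0.    ]
[-0.4718  0.5001 -0.6875 -0.876  -0.0001 -0.0001]
[-0.4717  0.7462 -1.0183 -0.876  -0.0001 -0.0001]
```

Request:
apply_moves:
  steps:
    - {"tx": -0.2, "wx": -0.1, "jaw": 0}
    - {"tx": -0.35, "wx": -0.2, "jaw": 0}
    - {"tx": -0.47, "wx": -0.3, "jaw": 0}
    - {"tx": -0.47, "ty": 0.1, "tz": -0.14, "wx": -0.4, "jaw": 0}
    - {"tx": -0.47, "ty": 0.2, "tz": -0.27, "wx": -0.5, "jaw": 0}
    - {"tx": -0.47, "ty": 0.3, "tz": -0.41, "wx": -0.6, "jaw": 0}
    - {"tx": -0.47, "ty": 0.4, "tz": -0.55, "wx": -0.7, "jaw": 0}
    - {"tx": -0.47, "ty": 0.5, "tz": -0.69, "wx": -0.8, "jaw": 0}
    - {"tx": -0.47, "ty": 0.6, "tz": -0.83, "wx": -0.9, "jaw": 0}
    - {"tx": -0.47, "ty": 0.7, "tz": -0.97, "wx": -1, "jaw": 0}

```text
invalid input at $.steps[0]: expected keys tx, ty, tz, wx, wy, wz, jaw
```

Run:
```python
from h import *
st()
print(goto([.433,.30,.2],1.45))
```

```text
t 1.65 pos [ 0.2211 -0.5308  0.2313] yaw -67.38208497787774 tilt [-0.      0.0001] -0.00011146303508083235 F [-0.4221  0.3394 -0.8367] M [-0.0268 -0.0374 -0.0451] grip 0.9969 q [-1.31    0.1505  1.4374 -0.      1.5538 -0.134 ]
[ 0.0783  1.2877 -1.7134 -1.6718 -0.     -0.0001]
```

All seven keys are needed in each row.

Request:
apply_moves:
  steps:
    - {"tx": -0.2, "ty": 0, "tz": 0, "wx": -0.1, "wy": 0, "wz": 0, "jaw": 0}
    - {"tx": -0.35, "ty": 0, "tz": 0, "wx": -0.2, "wy": 0, "wz": 0, "jaw": 0}
    - {"tx": -0.47, "ty": 0, "tz": 0, "wx": -0.3, "wy": 0, "wz": 0, "jaw": 0}
    - {"tx": -0.47, "ty": 0.1, "tz": -0.14, "wx": -0.4, "wy": 0, "wz": 0, "jaw": 0}
    - {"tx": -0.47, "ty": 0.2, "tz": -0.27, "wx": -0.5, "wy": 0, "wz": 0, "jaw": 0}
    - {"tx": -0.47, "ty": 0.3, "tz": -0.41, "wx": -0.6, "wy": 0, "wz": 0, "jaw": 0}
    - {"tx": -0.47, "ty": 0.4, "tz": -0.55, "wx": -0.7, "wy": 0, "wz": 0, "jaw": 0}
    - {"tx": -0.47, "ty": 0.5, "tz": -0.69, "wx": -0.8, "wy": 0, "wz": 0, "jaw": 0}
    - {"tx": -0.47, "ty": 0.6, "tz": -0.83, "wx": -0.9, "wy": 0, "wz": 0, "jaw": 0}
    - {"tx": -0.47, "ty": 0.7, "tz": -0.97, "wx": -1, "wy": 0, "wz": 0, "jaw": 0}

```text
time: 2.9
ee_pos: [0.3206, -0.1052, 0.4196]
tool_rot: [[0.001, -0.383, 0.924], [-0.0, 0.924, 0.383], [-1.0, -0.001, 0.001]]
wrist_force: [1.9, -0.7, -0.1]
grip_width: 1.003
```

Run:
```python
from h import *
st()
print(goto([.433,.30,.2],1.45))
```

```text
t 2.9 pos [ 0.3206 -0.1052  0.4196] yaw 22.543545174874453 tilt [ 0.001  -0.0004] 0.0008052120435932291 F [ 1.8782 -0.738  -0.1029] M [ 0.0022 -0.0585 -0.0131] grip 1.0026 q [-0.5469 -0.3394  1.5071  0.0002  1.9728 -0.9402]
[ 0.5488  0.8283  0.6474 -0.6726  0.0002  0.0007]
```

Request:
apply_moves:
  steps:
    - {"tx": 0.0, "ty": 0.12, "tz": 0.09, "wx": -0.1, "wy": 0, "wz": 0, "jaw": 0}
    - {"tx": 0.05, "ty": 0.24, "tz": 0.18, "wx": -0.2, "wy": 0, "wz": 0, "jaw": 0}
    - {"tx": 0.1, "ty": 0.36, "tz": 0.28, "wx": -0.3, "wy": 0, "wz": 0, "jaw": 0}
    - {"tx": 0.2, "ty": 0.48, "tz": 0.38, "wx": -0.4, "wy": 0, "wz": 0, "jaw": 0}
    - {"tx": 0.3, "ty": 0.6, "tz": 0.47, "wx": -0.5, "wy": 0, "wz": 0, "jaw": 0}
    - {"tx": 0.4, "ty": 0.72, "tz": 0.56, "wx": -0.6, "wy": 0, "wz": 0, "jaw": 0}
    - {"tx": 0.5, "ty": 0.82, "tz": 0.64, "wx": -0.67, "wy": 0, "wz": 0, "jaw": 0}
    - {"tx": 0.55, "ty": 0.828, "tz": 0.647, "wx": -0.673, "wy": 0, "wz": 0, "jaw": 0}
    - {"tx": 0.55, "ty": 0.828, "tz": 0.647, "wx": -0.673, "wy": 0, "wz": 0, "jaw": 0}

```text
time: 4.03
ee_pos: [0.4317, 0.3012, 0.1957]
tool_rot: [[-0.005, -0.993, 0.117], [-0.003, 0.117, 0.993], [-1.0, 0.004, -0.003]]
wrist_force: [-0.6, -0.2, -0.4]
grip_width: 1.002
```

Run:
```python
from h import *
st()
p,d,cp=shot("wrist");P=cloud(cp,d);np.savez("w1.npz",p=p,d=d,P=P)
cv2.imwrite("pics/w1.png",p[:,:,::-1])
for t in ["vee_rest","button_seat"]:
    for q in env.spot_point(t,"wrist"): print(t,q)
print(env.boxes_of("vee_rest","wrist"))
```

```text
t 4.025 pos [0.4317 0.3012 0.1957] yaw 83.25350957298886 tilt [-0.0046 -0.0028] -0.0033437412608350015 F [-0.5974 -0.191  -0.3611] M [-0.0242 -0.0059 -0.0173] grip 1.0024 q [ 0.4631  0.0676  1.601  -0.0005  1.4783 -0.9899]
vee_rest {'xy': [251.7, 167.2], 'conf': 0.65}
button_seat {'xy': [241.5, 177.9], 'conf': 0.59}
[{'extent': [233.5, 157.2, 265.5, 210.3], 'conf': 0.89}]
```

View pics/w1.png

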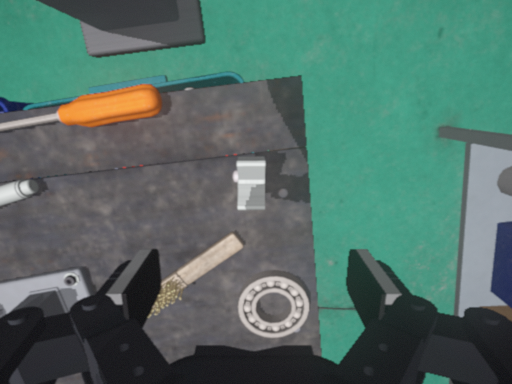

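```bash
python3 - <<'E'
from h import *
z=np.load("w1.npz");P=z["P"]
q=P[150:215,225:275].reshape(-1,3)
h=q[(q[:,2]>.05)];print(len(h),h.min(0),h.max(0),np.percentile(h[:,2],95))
for lo in (.05,.062,.045):
    g=h[h[:,2]>lo];print(lo,len(g),cv2.minAreaRect(g[:,:2].astype(np.float32)*1000))
# edges: pca per wing
E
python3 - <<'E'
from h import *
z=np.load("w1.npz");p=z["p"]
cv2.imwrite("pics/w1c.png",cv2.resize(p[145:220,215:290],None,fx=8,fy=8,interpolation=cv2.INTER_NEAREST)[:,:,::-1])
E
```

```text
1433 [0.4061 0.2856 0.0501] [0.4514 0.3138 0.0751] 0.07375775860542226
0.05 1433 ((428.87615966796875, 299.33270263671875), (24.102405548095703, 43.54559326171875), 82.52799987792969)
0.062 987 ((428.9193115234375, 299.40643310546875), (23.971242904663086, 43.54336929321289), 82.91702270507812)
0.045 1433 ((428.87615966796875, 299.33270263671875), (24.102405548095703, 43.54559326171875), 82.52799987792969)
```

View pics/w1c.png

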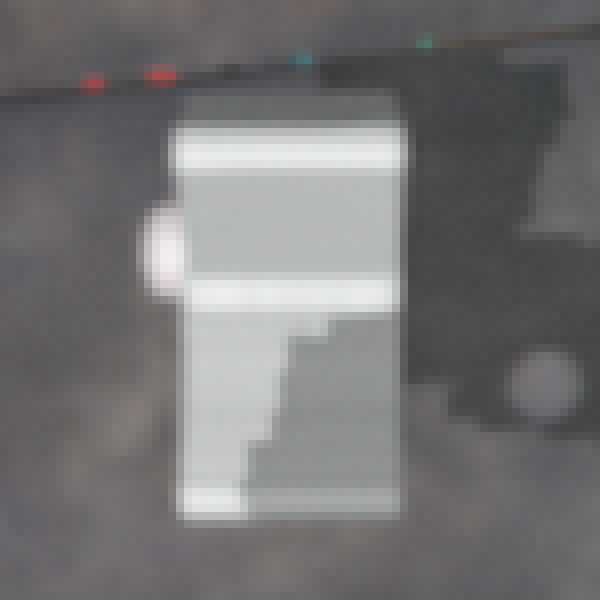

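Run:
```python
from h import *
yaw=np.radians(82.8)
zd=np.array([np.cos(yaw),np.sin(yaw)])
c=np.array([.4295,.2995])-.003*zd
print(c,goto([*c,.115],yaw))
```

```text
[0.4291 0.2965] [ 0.2149  0.0101 -0.0084  0.0031  0.0004  0.0017]
```

Request:
apply_moves:
  steps:
    - {"tx": 0.11, "ty": 0.006, "tz": -0.008, "wx": 0.003, "wy": 0, "wz": 0.002, "jaw": 0}
    - {"tx": 0.2, "ty": 0.006, "tz": -0.008, "wx": 0.003, "wy": 0, "wz": 0.002, "jaw": 0}
    - {"tx": 0.215, "ty": 0.01, "tz": -0.008, "wx": 0.003, "wy": 0, "wz": 0.002, "jaw": 0}
    - {"tx": 0.215, "ty": 0.01, "tz": -0.008, "wx": 0.003, "wy": 0, "wz": 0.002, "jaw": 0}

```text
time: 4.72
ee_pos: [0.4297, 0.2966, 0.1167]
tool_rot: [[0.001, -0.992, 0.126], [0.002, 0.126, 0.992], [-1.0, -0.001, 0.002]]
wrist_force: [0.9, -0.2, 0.6]
grip_width: 1.001
```

Run:
```python
from h import *
st()
p,d,cp=shot("wrist");P=cloud(cp,d);np.savez("w2.npz",p=p,d=d,P=P)
cv2.imwrite("pics/w2.png",p[:,:,::-1])
K=P[...,2]; m=(K>.05)&(K<.085)&(abs(P[...,0]-.43)<.04)&(abs(P[...,1]-.3)<.03)
g=P[m];print(len(g),cv2.minAreaRect(g[:,:2].astype(np.float32)*1000),np.percentile(g[:,2],[5,95]),g.min(0),g.max(0))
```

```text
t 4.725 pos [0.4297 0.2966 0.1167] yaw 82.77400901764626 tilt [0.0014 0.0015] 0.0017108846094903401 F [ 0.8848 -0.19    0.6007] M [ 0.008  -0.0246 -0.0413] grip 1.0013 q [ 0.4559  0.1074  1.7229  0.0008  1.3094 -0.989 ]
2693 ((429.30780029296875, 299.4454345703125), (24.77702522277832, 44.57050323486328), 83.54605865478516) [0.0561 0.0737] [0.4059 0.285  0.05  ] [0.4524 0.3141 0.0754]
```

View pics/w2.png

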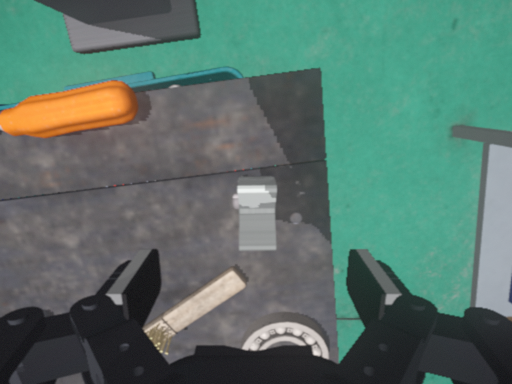

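Run:
```python
from h import *
z=np.load("w2.npz");P=z["P"]
for r in [(130,160,150,230),(185,250,60,200),(180,215,240,275)]:
    q=P[r[0]:r[1],r[2]:r[3]].reshape(-1,3);print(np.nanmedian(q,0))
yaw=np.radians(83.3);zd=np.array([np.cos(yaw),np.sin(yaw)])
c=np.array([.4293,.2994])-.003*zd
print(goto([*c,.0315],yaw))
```

```text
[0.3858 0.2503 0.0013]
[0.4412 0.1871 0.0014]
[0.4164 0.3009 0.0658]
[ 0.2138  0.0029 -0.0017 -0.0057  0.0013  0.0012]
```

Request:
apply_moves:
  steps:
    - {"tx": 0.1, "ty": 0.001, "tz": -0.001, "wx": -0.006, "wy": 0.001, "wz": 0.001, "jaw": 0}
    - {"tx": 0.19, "ty": 0.002, "tz": -0.002, "wx": -0.006, "wy": 0.001, "wz": 0.001, "jaw": 0}
    - {"tx": 0.213, "ty": 0.002, "tz": -0.002, "wx": -0.006, "wy": 0.001, "wz": 0.001, "jaw": 0}
    - {"tx": 0.213, "ty": 0.002, "tz": -0.002, "wx": -0.006, "wy": 0.001, "wz": 0.001, "jaw": 0}

```text
time: 5.28
ee_pos: [0.4299, 0.2965, 0.033]
tool_rot: [[0.001, -0.993, 0.116], [0.001, 0.116, 0.993], [-1.0, -0.001, 0.001]]
wrist_force: [-0.1, -0.6, 0.5]
grip_width: 1.0
```

Run:
```python
from h import *
st()
p,d,cp=shot("wrist");P=cloud(cp,d)
cv2.imwrite("pics/w3.png",p[:,:,::-1])
yaw=np.radians(83.3);zd=np.array([np.cos(yaw),np.sin(yaw)])
c=np.array([.4293,.2994])-.003*zd
print(goto([*c,.0315],yaw))
```

```text
t 5.275 pos [0.4299 0.2965 0.033 ] yaw 83.32443368379872 tilt [0.0013 0.001 ] 0.0011090729959557192 F [-0.1327 -0.5893  0.5182] M [-0.0153  0.0484  0.0204] grip 1.0 q [ 0.456   0.1947  1.8093  0.0003  1.136  -0.9984]
[ 0.0049  0.0028 -0.0009  0.0003  0.001   0.0012]
```

View pics/w3.png

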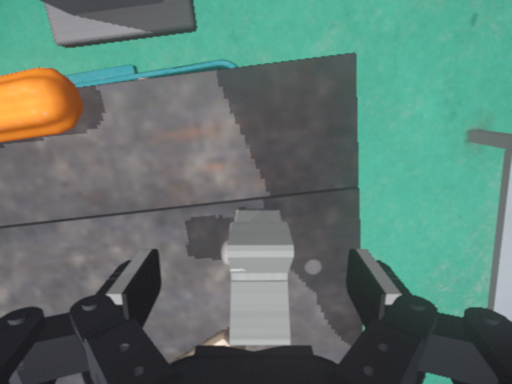

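Request:
apply_moves:
  steps:
    - {"tx": 0.005, "ty": 0.002, "tz": 0, "wx": 0, "wy": 0.001, "wz": 0.001, "jaw": 0.45}
    - {"tx": 0.005, "ty": 0.002, "tz": 0, "wx": 0, "wy": 0.001, "wz": 0.001, "jaw": 0.6}
    - {"tx": 0.005, "ty": 0.002, "tz": 0, "wx": 0, "wy": 0.001, "wz": 0.001, "jaw": 1}
    - {"tx": 0.005, "ty": 0.002, "tz": 0, "wx": 0, "wy": 0.001, "wz": 0.001, "jaw": 1}
    - {"tx": 0.005, "ty": 0.002, "tz": 0, "wx": 0, "wy": 0.001, "wz": 0.001, "jaw": 1}
    - {"tx": 0.005, "ty": 0.002, "tz": 0, "wx": 0, "wy": 0.001, "wz": 0.001, "jaw": 1}

```text
time: 6.08
ee_pos: [0.4296, 0.2971, 0.0321]
tool_rot: [[0.001, -0.993, 0.116], [0.001, 0.116, 0.993], [-1.0, -0.001, 0.001]]
wrist_force: [-0.4, 1.9, 4.7]
grip_width: 0.281
```

Run:
```python
from h import *
st()
p,d,cp=shot("wrist");P=cloud(cp,d)
cv2.imwrite("pics/w4.png",p[:,:,::-1])
p,d,cp=shot("scene")
cv2.imwrite("pics/s4.png",cv2.resize(p[200:300,100:240],None,fx=5,fy=5,interpolation=cv2.INTER_CUBIC)[:,:,::-1])
```

```text
t 6.075 pos [0.4296 0.2971 0.0321] yaw 83.32556069154211 tilt [0.0012 0.0008] 0.0009105559815549237 F [-0.3926  1.9152  4.7471] M [0.2827 0.2202 0.0341] grip 0.2814 q [ 0.4574  0.1962  1.8097  0.0002  1.1342 -0.997 ]
```

View pics/w4.png

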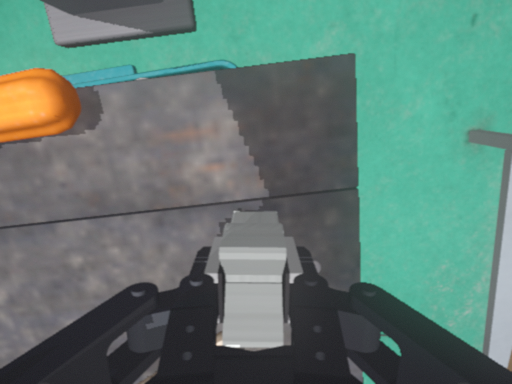

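View pics/s4.png

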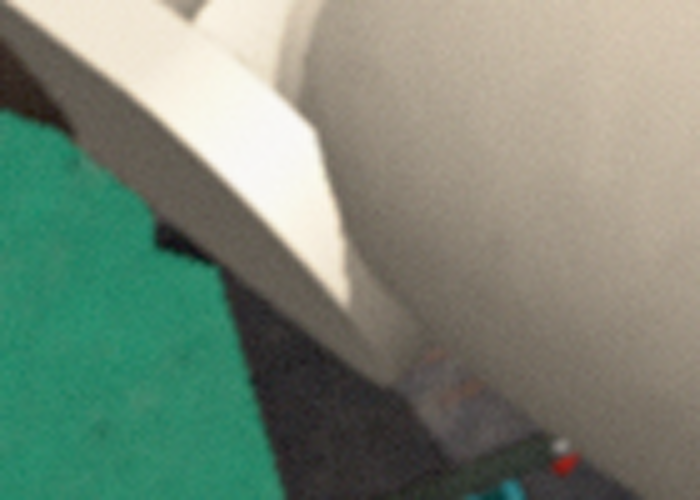

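Run:
```python
from h import *
print(goto([.4296,.297,.2],np.radians(83.3)))
print(goto([.568,.025,.2],np.radians(94.7)))
```

```text
[-0.4199 -0.0005  0.0001  0.0003  0.0006  0.0006]
[-0.42   -0.4232 -0.6351 -0.1264  0.0005  0.0007]
```

Request:
apply_moves:
  steps:
    - {"tx": -0.05, "ty": 0, "tz": 0, "wx": 0, "wy": 0, "wz": 0, "jaw": 1}
    - {"tx": -0.17, "ty": 0, "tz": 0, "wx": 0, "wy": 0, "wz": 0, "jaw": 1}
    - {"tx": -0.3, "ty": -0.02, "tz": -0.03, "wx": 0, "wy": 0, "wz": 0, "jaw": 1}
    - {"tx": -0.4, "ty": -0.09, "tz": -0.14, "wx": -0.03, "wy": 0, "wz": 0, "jaw": 1}
    - {"tx": -0.42, "ty": -0.18, "tz": -0.27, "wx": -0.06, "wy": 0, "wz": 0, "jaw": 1}
    - {"tx": -0.42, "ty": -0.26, "tz": -0.4, "wx": -0.09, "wy": 0, "wz": 0, "jaw": 1}
    - {"tx": -0.42, "ty": -0.34, "tz": -0.52, "wx": -0.11, "wy": 0, "wz": 0, "jaw": 1}
    - {"tx": -0.42, "ty": -0.42, "tz": -0.63, "wx": -0.126, "wy": 0, "wz": 0, "jaw": 1}
    - {"tx": -0.42, "ty": -0.423, "tz": -0.635, "wx": -0.126, "wy": 0, "wz": 0, "jaw": 1}
    - {"tx": -0.42, "ty": -0.423, "tz": -0.635, "wx": -0.126, "wy": 0, "wz": 0, "jaw": 1}

```text
time: 7.42
ee_pos: [0.5677, 0.0251, 0.1996]
tool_rot: [[0.0, -0.997, -0.08], [0.001, -0.08, 0.997], [-1.0, -0.0, 0.001]]
wrist_force: [0.3, 0.8, -3.2]
grip_width: 0.279
```

Run:
```python
from h import *
st()
s=env.sense();p,d,cp=shot("wrist");P=cloud(cp,d);np.savez("w5.npz",p=p,d=d,P=P,ee=s["ee_pos"],R=s["tool_rot"])
cv2.imwrite("pics/w5.png",p[:,:,::-1])
for t in ["socket_mouth","window","rest_stand","shaft_line"]:
    for q in env.spot_point(t,"wrist")[:2]: print(t,q)
```

```text
t 7.425 pos [0.5677 0.0251 0.1996] yaw 94.61698851192921 tilt [0.0002 0.0011] 0.0011253383788157672 F [ 0.3218  0.8023 -3.2097] M [-0.0031  0.0171  0.0162] grip 0.2792 q [-0.0921  0.1488  1.5033  0.0012  1.4894 -1.7436]
socket_mouth {'xy': [169.0, 174.5], 'conf': 0.78}
window {'xy': [154.9, 171.3], 'conf': 0.56}
rest_stand {'xy': [226.8, 165.0], 'conf': 0.6}
```

View pics/w5.png

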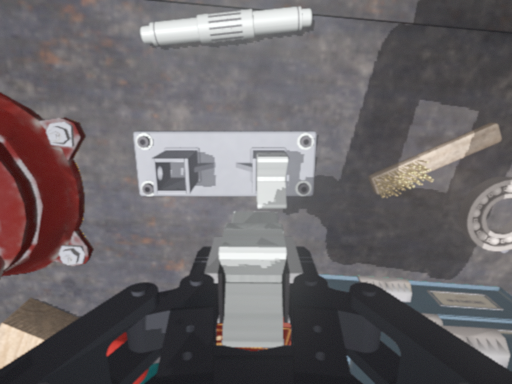

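Run:
```python
from h import *
z=np.load("w5.npz");p=z["p"];P=z["P"]
cv2.imwrite("pics/w5c.png",cv2.resize(p[140:205,130:205],None,fx=9,fy=9,interpolation=cv2.INTER_NEAREST)[:,:,::-1])
cv2.imwrite("pics/w5d.png",cv2.resize(p[205:355,190:320],None,fx=4,fy=4,interpolation=cv2.INTER_NEAREST)[:,:,::-1])
def rect(lo,hi,yz):
    m=((P>lo)&(P<hi)).all(-1)&(P[...,2]>yz[0])&(P[...,2]<yz[1]);g=P[m];print(len(g),cv2.minAreaRect(g[:,:2].astype(np.float32)*1000),np.median(g,0))
m=(P[...,0]>.5)&(P[...,0]<.64)&(P[...,1]>-.12)&(P[...,1]<.13)
vv,uu=np.mgrid[:384,:512]
for name,a,b,u0,u1,v0,v1 in [("plate",.008,.02,130,322,125,200),("rim",.058,.072,145,205,145,200),("head",.055,.1,245,300,145,210)]:
    g=P[m&(P[...,2]>a)&(P[...,2]<b)&(uu>u0)&(uu<u1)&(vv>v0)&(vv<v1)]
    print(name,len(g),cv2.minAreaRect(g[:,:2].astype(np.float32)*1000),np.median(g[:,2]))
```

```text
plate 8085 ((562.8455200195312, -4.457847595214844), (69.40721130371094, 190.2077178955078), 4.621102809906006) 0.013534417534223131
rim 688 ((566.5520629882812, -49.37294006347656), (32.95085525512695, 33.53777313232422), 5.103964328765869) 0.06497171590391201
head 1879 ((559.3568725585938, 41.537113189697266), (44.436805725097656, 33.51017761230469), 4.610363960266113) 0.08260127175105098
```

View pics/w5c.png

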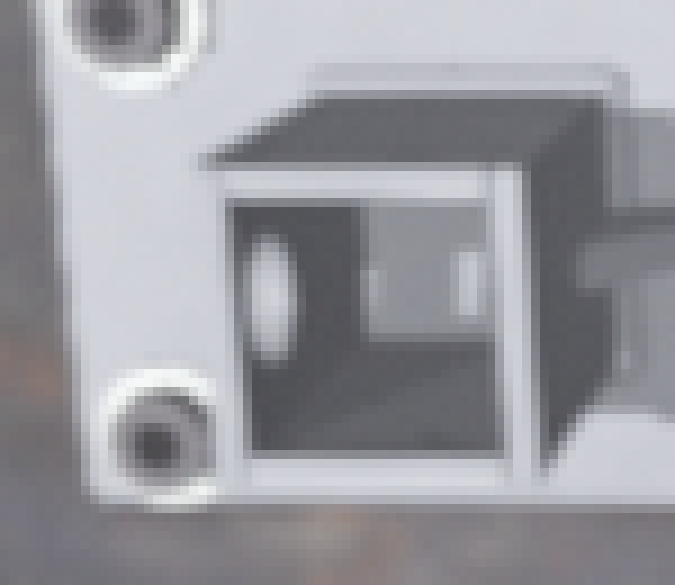

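View pics/w5d.png

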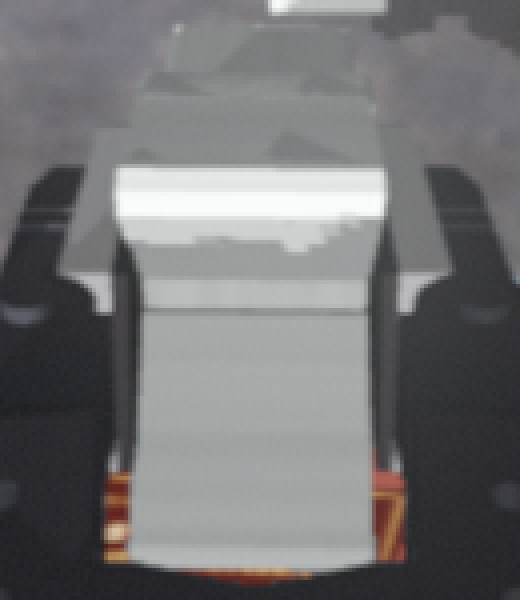

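Run:
```python
from h import *
z=np.load("w5.npz");p=z["p"];P=z["P"];T=(P-z["ee"])@z["R"]
vv,uu=np.mgrid[:384,:512]
m=(uu>215)&(uu<292)&(vv>225)&(vv<350)
for v in range(205,352,6):
    r=T[v,222:285]; print(v,np.nanmedian(r,0), np.nanmedian(T[v,245:260],0))
g=T[m&(T[...,0]<-.02)&(T[...,0]>-.048)&(abs(T[...,2])<.0135)]
print(len(g),g.min(0),g.max(0),cv2.minAreaRect(g[:,1:].astype(np.float32)*1000))
```

```text
205 [ 0.197  -0.0416  0.0002] [ 0.198 -0.042 -0.001]
211 [ 0.1982 -0.0493  0.0002] [ 0.1983 -0.0493 -0.001 ]
217 [0.0155 0.0126 0.0001] [ 0.0152  0.0127 -0.0004]
223 [-0.0169  0.0221  0.0001] [-0.0172  0.0222 -0.0003]
229 [-0.0235  0.0221  0.0003] [-0.0237  0.0222 -0.0001]
235 [-0.0297  0.0222  0.0001] [-0.0297  0.0222 -0.0003]
241 [-0.035   0.0221  0.0001] [-0.035   0.0221 -0.0002]
247 [-0.04    0.022   0.0001] [-0.04    0.0221 -0.0002]
253 [-0.0415  0.0204  0.0001] [-0.0415  0.0204 -0.0002]
259 [-0.0413  0.0179  0.0001] [-0.0414  0.018  -0.0002]
265 [-0.0358  0.0125  0.0001] [-0.0359  0.0125 -0.0002]
271 [-0.0297  0.0063  0.0001] [-0.0294  0.0062 -0.0003]
277 [-0.0245  0.0004 -0.0001] [-0.0244  0.0003 -0.0003]
283 [-0.0256 -0.0018  0.0001] [-0.0252 -0.002  -0.0003]
289 [-0.0274 -0.0036  0.0001] [-0.0272 -0.0037 -0.0003]
295 [-0.029  -0.0054  0.0001] [-0.0289 -0.0054 -0.0003]
301 [-0.0307 -0.0071 -0.0001] [-0.0307 -0.0071 -0.0005]
307 [-0.0325 -0.0087  0.0001] [-0.0325 -0.0087 -0.0003]
313 [-0.0341 -0.0104  0.0001] [-0.0342 -0.0103 -0.0003]
319 [-0.0357 -0.012   0.0001] [-0.0359 -0.0119 -0.0003]
325 [-0.0373 -0.0136  0.0001] [-0.037  -0.0138 -0.0003]
331 [-0.0388 -0.0152  0.0003] [-0.0389 -0.0152 -0.0003]
337 [-0.0403 -0.0168 -0.0001] [-0.0403 -0.0168 -0.0003]
343 [-0.0416 -0.0186  0.0001] [-0.0416 -0.0186 -0.0003]
349 [-0.0753  0.0097  0.0002] [ 0.1545 -0.202  -0.001 ]
8080 [-0.0477 -0.0222 -0.0135] [-0.02    0.0229  0.0135] ((0.35422515869140625, -0.0004138946533203125), (45.03219223022461, 26.96883201599121), 0.03340401127934456)
```

Run:
```python
from h import *
print(goto([.5665,-.0493,.115],np.radians(94.62)))
```

```text
[ 0.2128  0.0187 -0.1875  0.0013  0.0005  0.0009]
```

Request:
apply_moves:
  steps:
    - {"tx": 0, "ty": 0.009, "tz": -0.09, "wx": 0, "wy": 0, "wz": 0.001, "jaw": 1}
    - {"tx": 0.03, "ty": 0.019, "tz": -0.187, "wx": 0, "wy": 0, "wz": 0.001, "jaw": 1}
    - {"tx": 0.12, "ty": 0.019, "tz": -0.187, "wx": 0, "wy": 0, "wz": 0.001, "jaw": 1}
    - {"tx": 0.19, "ty": 0.019, "tz": -0.187, "wx": 0, "wy": 0, "wz": 0.001, "jaw": 1}
    - {"tx": 0.213, "ty": 0.019, "tz": -0.187, "wx": 0, "wy": 0, "wz": 0.001, "jaw": 1}
    - {"tx": 0.213, "ty": 0.019, "tz": -0.187, "wx": 0, "wy": 0, "wz": 0.001, "jaw": 1}
    - {"tx": 0.213, "ty": 0.019, "tz": -0.187, "wx": 0, "wy": 0, "wz": 0.001, "jaw": 1}

```text
time: 8.55
ee_pos: [0.567, -0.049, 0.1163]
tool_rot: [[0.002, -0.997, -0.083], [0.0, -0.083, 0.997], [-1.0, -0.002, 0.0]]
wrist_force: [0.1, 0.4, -2.9]
grip_width: 0.279
```

Run:
```python
from h import *
st()
s=env.sense();p,d,cp=shot("wrist");P=cloud(cp,d);np.savez("w6.npz",p=p,d=d,P=P,ee=s["ee_pos"],R=s["tool_rot"])
cv2.imwrite("pics/w6.png",p[:,:,::-1])
cv2.imwrite("pics/w6c.png",cv2.resize(p[150:260,190:320],None,fx=5,fy=5,interpolation=cv2.INTER_NEAREST)[:,:,::-1])
vv,uu=np.mgrid[:384,:512]
m=(P[...,0]>.5)&(P[...,0]<.64)&(P[...,1]>-.12)&(P[...,1]<.13)
for a,b in [(.008,.02)]:
    g=P[m&(P[...,2]>a)&(P[...,2]<b)&(vv<215)];print(len(g),cv2.minAreaRect(g[:,:2].astype(np.float32)*1000),g.min(0),g.max(0))
p,d,cp=shot("scene");cv2.imwrite("pics/s6.png",cv2.resize(p[100:220,220:380],None,fx=5,fy=5,interpolation=cv2.INTER_CUBIC)[:,:,::-1])
print(goto([.5665,-.0493,.115],np.radians(94.62)))
```

```text
t 8.55 pos [ 0.567  -0.049   0.1163] yaw 94.7619315842345 tilt [0.0016 0.0003] 0.0001715546727748926 F [ 0.1489  0.3992 -2.9475] M [-0.0008  0.0311  0.003 ] grip 0.2793 q [-0.2219  0.2023  1.6137  0.0007  1.324  -1.876 ]
10748 ((554.8455200195312, -5.416725158691406), (53.83818435668945, 189.6056365966797), 4.701913356781006) [ 0.5207 -0.1009  0.008 ] [0.5892 0.0894 0.02  ]
[ 0.0026  0.001  -0.0005  0.0015  0.0002  0.0009]
```

View pics/w6.png

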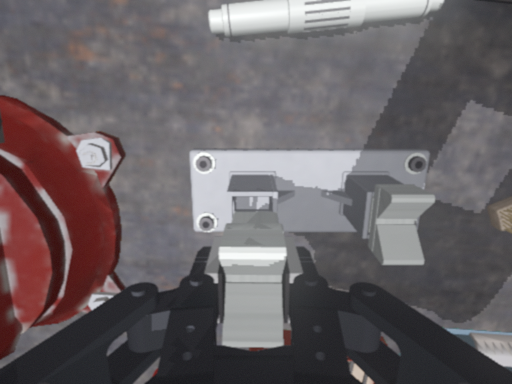

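View pics/w6c.png

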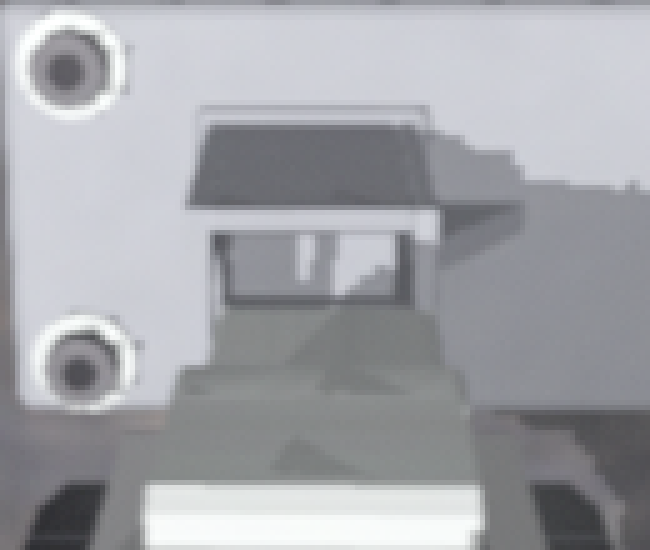

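View pics/s6.png

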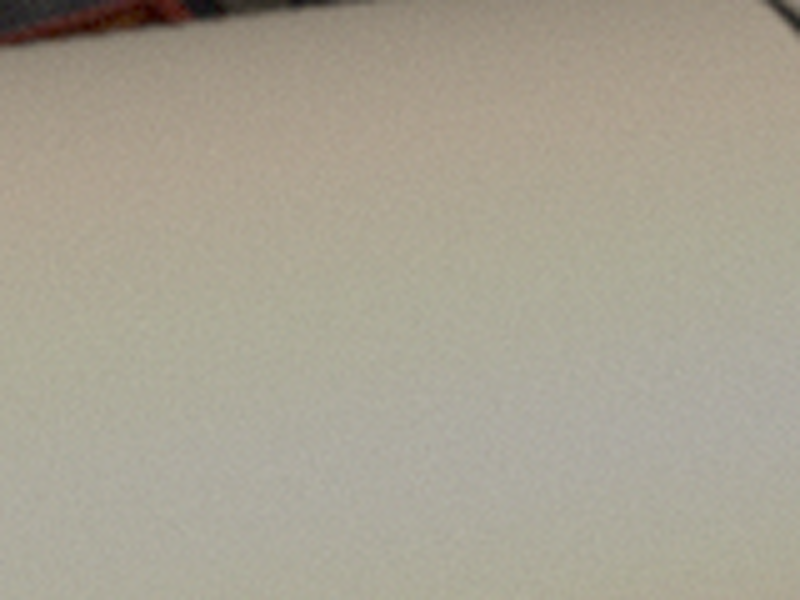

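Run:
```python
from h import *
z=np.load("w6.npz");p=z["p"];P=z["P"];T=(P-z["ee"])@z["R"]
g=T[(P[...,2]>.062)&(P[...,2]<.0675)&(T[...,1]>0.005)&(T[...,1]<.03)&(abs(T[...,2])<.03)]
print(len(g),g.min(0),g.max(0),np.median(P[(P[...,2]>.062)&(P[...,2]<.0675)&(T[...,1]>0.005)&(T[...,1]<.03)&(abs(T[...,2])<.03)][:,2]))
print(np.sort(g[:,1])[-15:], np.sort(g[:,2])[:8],np.sort(g[:,2])[-8:])
for v in (190,191,192,193): 
    print(v,T[v,223:284:1][:,[1,2]][ (abs(P[v,223:284,2]-.065)<.002)][[0,-1]])
# rest shank columns
for v in range(208,226,3):
    r=T[v]; k=np.where((r[:,0]<.05)&(r[:,0]>-.05)&(abs(r[:,2])<.03))[0]; print(v,k.min(),k.max(),r[k.min()],r[k.max()])
# plate edges
pl=T[(abs(P[...,2]-.0135)<.003)&(abs(T[...,1]-.02)<.06)]
print("plate z-range",np.percentile(pl[:,2],[0.1,99.9]),pl[:,1].max())
```

```text
419 [ 0.0492  0.0052 -0.0168] [0.0542 0.0171 0.0158] 0.06535097797569903
[0.0169 0.0169 0.0169 0.0169 0.0169 0.0169 0.0169 0.0169 0.017  0.017
 0.017  0.017  0.017  0.017  0.0171] [-0.0168 -0.0167 -0.0167 -0.0167 -0.0167 -0.0167 -0.0167 -0.0166] [0.0157 0.0157 0.0157 0.0157 0.0157 0.0157 0.0158 0.0158]
190 [[ 0.017  -0.0153]
 [ 0.017   0.0105]]
191 [[ 0.0167 -0.0165]
 [ 0.0163  0.0157]]
192 [[ 0.0164 -0.0164]
 [ 0.0164  0.0155]]
193 [[ 0.0154 -0.0165]
 [ 0.0157  0.0155]]
208 227 227 [ 0.0499  0.0057 -0.0167] [ 0.0499  0.0057 -0.0167]
211 273 273 [0.0498 0.0037 0.0131] [0.0498 0.0037 0.0131]
214 233 277 [ 0.0219  0.0119 -0.011 ] [0.0217 0.012  0.0135]
217 233 277 [ 0.0157  0.0125 -0.0106] [0.0164 0.0122 0.0131]
220 232 278 [ 0.0118  0.0123 -0.0109] [0.0131 0.0118 0.0134]
223 226 280 [-0.0144  0.0211 -0.0117] [-0.0172  0.0222  0.0117]
plate z-range [-0.1867  0.2117] 0.07471568833249591
```

Run:
```python
from h import *
for f,vs in (("w5.npz",(209,249)),("w6.npz",(211,249))):
    z=np.load(f);p=z["p"].astype(float);P=z["P"];T=(P-z["ee"])@z["R"]
    K=env.get_calibration("wrist")["intrinsics"];M=env.get_calibration("wrist")["mount"]
    print(f)
    g=cv2.GaussianBlur(p.mean(2),(0,0),.7)
    for v in range(*vs,2):
        r=T[v];k=np.where((r[:,0]<.04)&(r[:,0]>-.05)&(abs(r[:,2])<.022))[0]
        if len(k)<20: continue
        # main run
        print(v,k.min(),k.max(),"x,y",r[(k.min()+k.max())//2,:2],"z",r[k.min(),2],r[k.max(),2],"c",(r[k.min(),2]+r[k.max(),2])/2)
```

```text
w5.npz
213 234 276 x,y [0.0211 0.0128] z -0.010429841149270567 0.012956034105017033 c 0.0012630964778732332
215 233 277 x,y [0.0184 0.0126] z -0.010799322580849743 0.01325586531209814 c 0.001228271365624198
217 233 277 x,y [0.0153 0.0127] z -0.010631965068978634 0.013075904630536518 c 0.0012219697807789422
219 232 277 x,y [0.0136 0.0122] z -0.010959772278031783 0.012860311772700014 c 0.0009502697473341157
221 232 278 x,y [0.0102 0.0123] z -0.010820795740224686 0.013273252248383648 c 0.0012262282540794808
223 226 280 x,y [-0.018   0.0225] z -0.011686950547429971 0.011803073248848748 c 5.806135070938849e-05
225 225 282 x,y [-0.0196  0.0223] z -0.011894368176980369 0.012396912578416 c 0.00025127220071781593
227 225 282 x,y [-0.0224  0.0225] z -0.011538317672312092 0.012238824261486104 c 0.00035025329458700585
229 224 283 x,y [-0.0234  0.022 ] z -0.011830376528089005 0.012721811814758802 c 0.00044571764333489836
231 224 283 x,y [-0.0255  0.0221] z -0.01157053320393097 0.012429539949027775 c 0.0004295033725484022
233 223 283 x,y [-0.0278  0.0222] z -0.011769398444348456 0.0120261377906508
[... 1891 characters left out ...]
[-0.0305  0.0225] z -0.011561332688067156 0.011885013969002803 c 0.00016184064046782364
237 215 292 x,y [-0.032   0.0223] z -0.017762097183304775 0.018478578038019604 c 0.00035824042735741433
239 214 293 x,y [-0.0336  0.0223] z -0.017823933256473166 0.018637010800170013 c 0.0004065387718484234
241 213 294 x,y [-0.0348  0.022 ] z -0.018145597674133245 0.01897522614925431 c 0.0004148142375605332
243 213 294 x,y [-0.0356  0.0216] z -0.017931404828372032 0.01867377160257222 c 0.0003711833871000939
245 212 295 x,y [-0.0382  0.022 ] z -0.0180977018716775 0.018884674390695112 c 0.000393486259508807
247 206 299 x,y [-0.04   0.022] z -0.021820224477356567 0.021675351863776927 c -7.243630678981962e-05
```

Request:
apply_moves:
  steps:
    - {"tx": 0.02, "ty": 0.001, "tz": -0.003, "wx": 0, "wy": 0.01, "wz": 0.001, "jaw": 1}
    - {"tx": 0.04, "ty": 0.001, "tz": -0.003, "wx": 0, "wy": 0.01, "wz": 0.001, "jaw": 1}
    - {"tx": 0.055, "ty": 0.001, "tz": -0.003, "wx": 0, "wy": 0.01, "wz": 0.001, "jaw": 1}
    - {"tx": 0.061, "ty": 0.001, "tz": -0.003, "wx": 0, "wy": 0.01, "wz": 0.001, "jaw": 1}
    - {"tx": 0.061, "ty": 0.001, "tz": -0.003, "wx": 0, "wy": 0.01, "wz": 0.001, "jaw": 1}

```text
time: 9.28
ee_pos: [0.5666, -0.0503, 0.0915]
tool_rot: [[0.001, -0.997, -0.083], [-0.015, -0.083, 0.996], [-1.0, 0.0, -0.015]]
wrist_force: [0.3, -0.2, -3.1]
grip_width: 0.28
```

```bash
cat > rim.py <<'E'
from h import *
import sys
def meas(tag):
    st()
    s=env.sense();p,d,cp=shot("wrist");P=cloud(cp,d);T=(P-s["ee_pos"])@s["tool_rot"]
    np.savez(tag+".npz",p=p,d=d,P=P,ee=s["ee_pos"],R=s["tool_rot"])
    cv2.imwrite(f"pics/{tag}.png",p[:,:,::-1]);cv2.imwrite(f"pics/{tag}c.png",cv2.resize(p[150:260,190:320],None,fx=5,fy=5,interpolation=cv2.INTER_NEAREST)[:,:,::-1])
    m=(P[...,2]>.0625)&(P[...,2]<.0675)&(T[...,1]>0.0135)&(T[...,1]<.03)&(abs(T[...,2])<.03)
    g=T[m];print(len(g),"rim y",np.percentile(g[:,1],[2,98]),"z",np.percentile(g[:,2],[1,99]),"c",np.percentile(g[:,2],[1,99]).mean())
meas(sys.argv[1])
E
python3 rim.py w7
```

```text
t 9.275 pos [ 0.5666 -0.0503  0.0915] yaw 94.74591986680527 tilt [ 0.0009 -0.0153] -0.015321880215218435 F [ 0.3208 -0.222  -3.1442] M [-0.0058 -0.0026 -0.0073] grip 0.2802 q [-0.2156  0.2226  1.6428 -0.0154  1.2721 -1.8647]
346 rim y [0.0135 0.0164] z [-0.0152  0.017 ] c 0.000924379934170513
```

View pics/w7c.png

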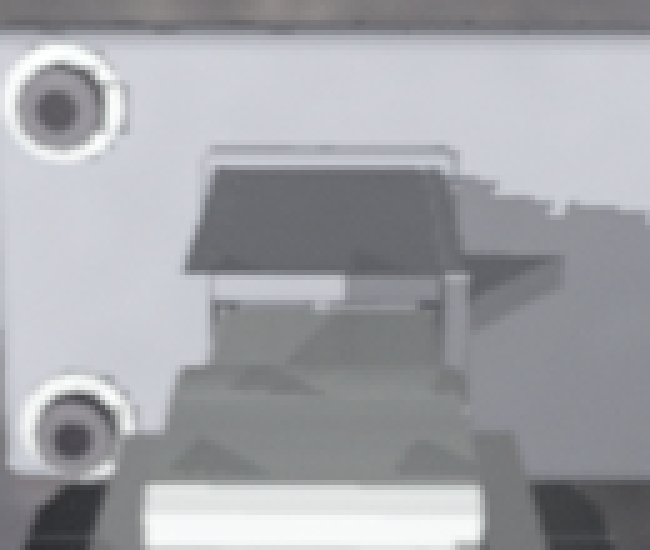

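Request:
apply_moves:
  steps:
    - {"tx": 0.012, "ty": 0, "tz": 0, "wx": 0, "wy": 0, "wz": 0, "jaw": 1}
    - {"tx": 0.024, "ty": 0, "tz": 0, "wx": 0, "wy": 0, "wz": 0, "jaw": 1}
    - {"tx": 0.034, "ty": 0, "tz": 0.0005, "wx": 0, "wy": 0, "wz": 0, "jaw": 1}
    - {"tx": 0.034, "ty": 0, "tz": 0.0005, "wx": 0, "wy": 0, "wz": 0, "jaw": 1}

```text
time: 9.82
ee_pos: [0.5665, -0.0503, 0.0777]
tool_rot: [[0.001, -0.997, -0.083], [-0.015, -0.083, 0.996], [-1.0, 0.001, -0.015]]
wrist_force: [0.3, 0.3, -2.6]
grip_width: 0.28
```

```bash
python3 rim.py w8
```

```text
t 9.825 pos [ 0.5665 -0.0503  0.0777] yaw 94.74662526532522 tilt [ 0.0007 -0.0153] -0.015311831184713716 F [ 0.2938  0.286  -2.5698] M [ 0.0016  0.028  -0.0086] grip 0.2802 q [-0.2155  0.2355  1.6572 -0.0156  1.245  -1.8642]
384 rim y [0.0136 0.0165] z [-0.0151  0.0168] c 0.0008637547497220245
```

View pics/w8c.png

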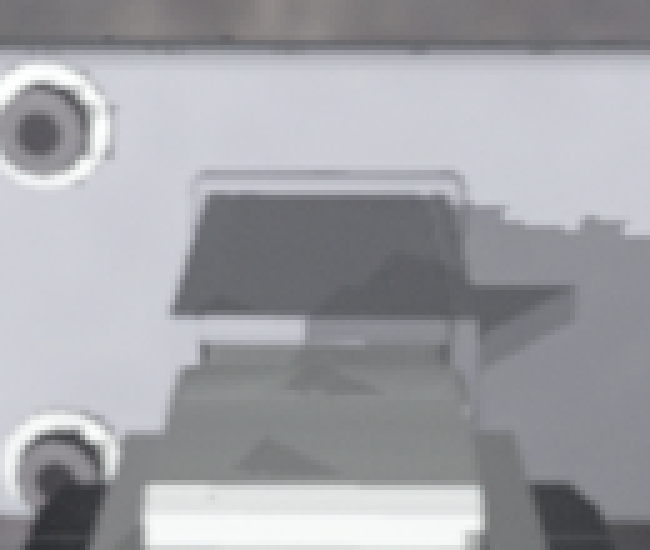

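Request:
apply_moves:
  steps:
    - {"tx": 0.01, "ty": 0, "tz": 0, "wx": 0, "wy": 0, "wz": 0, "jaw": 1}
    - {"tx": 0.019, "ty": 0, "tz": 0, "wx": 0, "wy": 0, "wz": 0, "jaw": 1}
    - {"tx": 0.026, "ty": 0, "tz": 0.0005, "wx": 0, "wy": 0, "wz": 0, "jaw": 1}
    - {"tx": 0.03, "ty": 0, "tz": 0.0005, "wx": 0, "wy": 0, "wz": 0, "jaw": 1}
    - {"tx": 0.03, "ty": 0, "tz": 0.0005, "wx": 0, "wy": 0, "wz": 0, "jaw": 1}

```text
time: 10.5
ee_pos: [0.5666, -0.0503, 0.0659]
tool_rot: [[0.001, -0.997, -0.083], [-0.015, -0.083, 0.996], [-1.0, 0.0, -0.015]]
wrist_force: [-0.1, 0.3, -3.2]
grip_width: 0.277
```

```bash
python3 rim.py w9
```

```text
t 10.5 pos [ 0.5666 -0.0503  0.0659] yaw 94.74868314158434 tilt [ 0.0008 -0.0154] -0.01537279337705305 F [-0.0848  0.2905 -3.1732] M [ 0.0044 -0.0132 -0.0071] grip 0.277 q [-0.2156  0.2471  1.6689 -0.0158  1.2215 -1.8639]
261 rim y [0.0139 0.0164] z [-0.0155  0.0168] c 0.0006261391944769245
```

Request:
apply_moves:
  steps:
    - {"tx": 0.002, "ty": 0, "tz": 0, "wx": 0, "wy": 0, "wz": 0, "jaw": 1}
    - {"tx": 0.0035, "ty": 0, "tz": 0, "wx": 0, "wy": 0, "wz": 0, "jaw": 1}
    - {"tx": 0.005, "ty": 0, "tz": 0, "wx": 0, "wy": 0, "wz": 0, "jaw": 1}
    - {"tx": 0.005, "ty": 0, "tz": 0, "wx": 0, "wy": 0, "wz": 0, "jaw": 1}

```text
time: 11.05
ee_pos: [0.5667, -0.0504, 0.0643]
tool_rot: [[0.001, -0.997, -0.083], [-0.015, -0.083, 0.996], [-1.0, 0.0, -0.015]]
wrist_force: [-2.9, 0.4, 3.9]
grip_width: 0.28
```

```bash
python3 rim.py w10
```

```text
t 11.05 pos [ 0.5667 -0.0504  0.0643] yaw 94.7475497854963 tilt [ 0.0012 -0.0154] -0.015450822197719604 F [-2.8549  0.449   3.8615] M [0.1802 0.2942 0.0169] grip 0.2798 q [-0.2156  0.2487  1.6704 -0.0158  1.218  -1.8638]
223 rim y [0.0138 0.0167] z [-0.0154  0.017 ] c 0.0008182401427478956
```

View pics/w10.png

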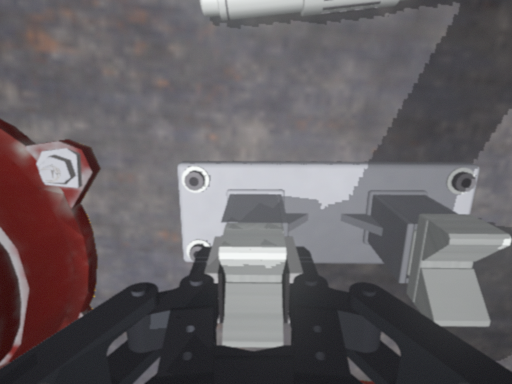

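Request:
apply_moves:
  steps:
    - {"tx": -0.001, "ty": 0, "tz": 0, "wx": 0, "wy": 0, "wz": 0, "jaw": 0.5}
    - {"tx": -0.001, "ty": 0, "tz": 0, "wx": 0, "wy": 0, "wz": 0, "jaw": 0.5}
    - {"tx": -0.001, "ty": 0, "tz": 0, "wx": 0, "wy": 0, "wz": 0, "jaw": 0.5}

```text
time: 11.48
ee_pos: [0.5667, -0.0504, 0.0647]
tool_rot: [[0.001, -0.997, -0.083], [-0.015, -0.083, 0.996], [-1.0, -0.0, -0.016]]
wrist_force: [0.3, -0.3, 0.3]
grip_width: 0.502
```

```bash
python3 rim.py w11
python3 - <<'E'
from h import *
print(goto([.5666,-.0497,.0825],np.radians(94.7)))
E
```

```text
t 11.475 pos [ 0.5667 -0.0504  0.0647] yaw 94.74826017617386 tilt [ 0.0014 -0.0155] -0.01552274863482783 F [ 0.2828 -0.284   0.3023] M [ 0.0254 -0.0163 -0.0227] grip 0.5016 q [-0.2156  0.2483  1.67   -0.0158  1.2187 -1.8638]
239 rim y [0.0139 0.0167] z [-0.0155  0.0171] c 0.0008075221139089133
[-0.0445  0.0002  0.001   0.0005 -0.0099  0.    ]
```

View pics/w11.png

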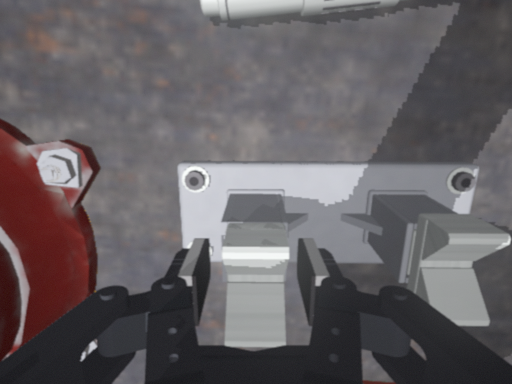

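```bash
cat > head.py <<'E'
from h import *
import sys
z=np.load(sys.argv[1]+".npz");P=z["P"];T=(P-z["ee"])@z["R"]
vv,uu=np.mgrid[:384,:512]
m=(uu>205)&(uu<300)&(vv<350)&(abs(P[...,0]-.566)<.03)&(abs(P[...,1]+.05)<.02)&(P[...,2]>float(sys.argv[2]))
g=P[m];print(len(g),cv2.minAreaRect(g[:,:2].astype(np.float32)*1000),np.percentile(g[:,2],[2,50,98]))
for u in (225,235,245,255,265,275,285): 
    k=m[:,u]; print(u, "top z",np.nanmax(np.where(k,P[:,u,2],np.nan)))
for v in (251,254,258,290,310,330): k=np.where(m[v])[0]; print(v,k.min(),k.max(),T[v,k.min(),2],T[v,k.max(),2],(P[v,k.min()]+P[v,k.max()])/2)
E
python3 head.py w11 .085
```

```text
7559 ((565.7176513671875, -49.13087463378906), (44.26034164428711, 25.377792358398438), 5.2500410079956055) [0.0876 0.0994 0.1397]
225 top z 0.14067077877517947
235 top z 0.14144191913142645
245 top z 0.10679537521757983
255 top z 0.10666876332593277
265 top z 0.1396955217373015
275 top z 0.14021273569752882
285 top z 0.14064427124498197
251 222 288 -0.011043756414341768 0.012535357203010258 [ 0.5456 -0.0507  0.106 ]
254 222 288 -0.011017203618611979 0.012583964582359223 [ 0.5466 -0.0506  0.1062]
258 222 288 -0.011016765423773856 0.012626788906407276 [ 0.5481 -0.0505  0.1065]
290 227 283 -0.010850801786057638 0.012732769890998075 [ 0.5705 -0.0487  0.0924]
310 226 284 -0.010966614321078491 0.012830285527352013 [ 0.5763 -0.0481  0.0977]
330 225 285 -0.011069946235971094 0.012791369836065925 [ 0.5814 -0.0477  0.1034]
```

Run:
```python
from h import *
print(goto([.5664,-.0493,.0835],np.radians(94.8)))
```

```text
[-0.0471  0.0006  0.002  -0.0006 -0.0099  0.    ]
```

Request:
apply_moves:
  steps:
    - {"tx": -0.025, "ty": 0, "tz": 0.002, "wx": 0, "wy": -0.005, "wz": 0, "jaw": 0.5}
    - {"tx": -0.047, "ty": 0.001, "tz": 0.002, "wx": 0, "wy": -0.01, "wz": 0, "jaw": 0.5}
    - {"tx": -0.047, "ty": 0.001, "tz": 0.002, "wx": 0, "wy": -0.01, "wz": 0, "jaw": 0.6}
    - {"tx": -0.047, "ty": 0.001, "tz": 0.002, "wx": 0, "wy": -0.01, "wz": 0, "jaw": 1}
    - {"tx": -0.047, "ty": 0.001, "tz": 0.002, "wx": 0, "wy": -0.01, "wz": 0, "jaw": 1}
    - {"tx": -0.047, "ty": 0.001, "tz": 0.002, "wx": 0, "wy": -0.01, "wz": 0, "jaw": 1}

```text
time: 12.28
ee_pos: [0.5662, -0.0493, 0.0832]
tool_rot: [[-0.0, -0.997, -0.083], [0.0, -0.083, 0.997], [-1.0, 0.0, 0.0]]
wrist_force: [1.1, -0.0, -2.0]
grip_width: 0.263
```

```bash
python3 rim.py w12; python3 head.py w12 .085
```

```text
t 12.275 pos [ 0.5662 -0.0493  0.0832] yaw 94.75006312478226 tilt [-0.0003  0.0002] 0.00022379730909052054 F [ 1.1157 -0.0062 -1.9745] M [-0.0737 -0.1899 -0.0056] grip 0.2632 q [-0.2225  0.2308  1.6507  0.0001  1.2605 -1.8762]
63 rim y [0.0138 0.0162] z [-0.0166  0.0159] c -0.00036334217033553995
9646 ((565.9677124023438, -49.5058708190918), (44.77861404418945, 40.086753845214844), 4.637153625488281) [0.0877 0.1038 0.1627]
225 top z 0.159234378121076
235 top z 0.1590614389903717
245 top z 0.10662604355771023
255 top z 0.10603198405227575
265 top z 0.15874951332165352
275 top z 0.15868253990504838
285 top z 0.1586525562498527
251 209 296 -0.019796326229507045 0.01963272340455132 [ 0.559 -0.05   0.097]
254 208 297 -0.019834825666575344 0.01976822180606282 [ 0.5591 -0.0499  0.0997]
258 207 298 -0.01988880356140658 0.019786278054678804 [ 0.5594 -0.0499  0.1028]
290 206 299 -0.015575009123842574 0.015503260999490938 [ 0.5542 -0.0503  0.1349]
310 206 299 -0.012954586883158595 0.013106229108361418 [ 0.5498 -0.0506  0.1515]
330 206 299 -0.01200980496224652 0.011680446667432894 [ 0.5495 -0.0509  0.1599]
```

View pics/w12.png

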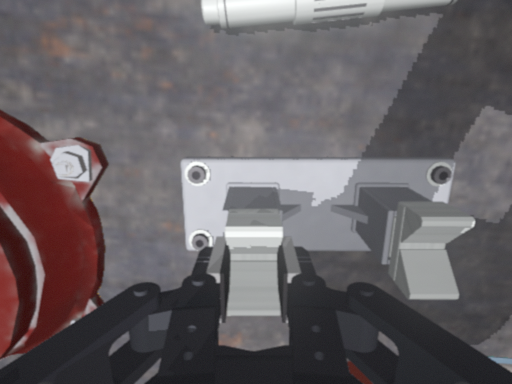

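Request:
apply_moves:
  steps:
    - {"tx": 0.008, "ty": 0, "tz": 0, "wx": 0, "wy": 0, "wz": 0, "jaw": 1}
    - {"tx": 0.016, "ty": 0, "tz": 0, "wx": 0, "wy": 0, "wz": 0, "jaw": 1}
    - {"tx": 0.02, "ty": 0, "tz": 0, "wx": 0, "wy": 0, "wz": 0, "jaw": 1}
    - {"tx": 0.02, "ty": 0, "tz": 0, "wx": 0, "wy": 0, "wz": 0, "jaw": 1}

```text
time: 12.82
ee_pos: [0.5661, -0.0493, 0.0748]
tool_rot: [[-0.001, -0.997, -0.083], [0.0, -0.083, 0.997], [-1.0, 0.001, 0.0]]
wrist_force: [3.7, -0.0, -4.1]
grip_width: 0.264
```

```bash
python3 rim.py w13; python3 head.py w13 .08|grep -E "^2(4|5)5"
```

```text
t 12.825 pos [ 0.5661 -0.0493  0.0748] yaw 94.74797816262745 tilt [-0.0006  0.0002] 0.0002898342013074538 F [ 3.7461 -0.0052 -4.0592] M [-0.1595 -0.6313 -0.0905] grip 0.2636 q [-0.2225  0.2388  1.6593  0.0001  1.2441 -1.8762]
57 rim y [0.0137 0.0161] z [-0.0164  0.0158] c -0.00030745968478740164
245 top z 0.0977553211855709
255 top z 0.0973721397486826
```

Request:
apply_moves:
  steps:
    - {"tx": 0.006, "ty": -0.001, "tz": 0, "wx": 0, "wy": 0, "wz": 0, "jaw": 1}
    - {"tx": 0.011, "ty": -0.001, "tz": 0, "wx": 0, "wy": 0, "wz": 0, "jaw": 1}
    - {"tx": 0.0135, "ty": -0.001, "tz": 0, "wx": 0, "wy": 0, "wz": 0, "jaw": 1}
    - {"tx": 0.0135, "ty": -0.001, "tz": 0, "wx": 0, "wy": 0, "wz": 0, "jaw": 1}

```text
time: 13.38
ee_pos: [0.5663, -0.0493, 0.0697]
tool_rot: [[-0.001, -0.997, -0.083], [0.0, -0.083, 0.997], [-1.0, 0.001, 0.0]]
wrist_force: [-4.1, -0.4, 5.4]
grip_width: 0.26
```

```bash
python3 rim.py w14; python3 head.py w14 .075|grep -E "^2(4|5)5"
```

```text
t 13.375 pos [ 0.5663 -0.0493  0.0697] yaw 94.74897540121962 tilt [-0.0011  0.0002] 0.000252230614150328 F [-4.0793 -0.4167  5.3545] M [-0.1554  0.6228 -0.0228] grip 0.2604 q [-0.2224  0.2445  1.6636 -0.0001  1.2345 -1.876 ]
89 rim y [0.0136 0.0218] z [-0.0165  0.0157] c -0.0003901780616983423
245 top z 0.0926551238121598
255 top z 0.09260836792447721
```

Request:
apply_moves:
  steps:
    - {"tx": 0.002, "ty": 0.0005, "tz": 0, "wx": 0, "wy": 0, "wz": 0, "jaw": 1}
    - {"tx": 0.0035, "ty": 0.0005, "tz": 0, "wx": 0, "wy": 0, "wz": 0, "jaw": 1}
    - {"tx": 0.0035, "ty": 0.0005, "tz": 0, "wx": 0, "wy": 0, "wz": 0, "jaw": 1}

```text
time: 13.8
ee_pos: [0.5663, -0.0494, 0.0696]
tool_rot: [[-0.0, -0.997, -0.083], [-0.0, -0.083, 0.997], [-1.0, 0.0, -0.0]]
wrist_force: [-6.5, 0.8, 18.4]
grip_width: 0.26
```

```bash
python3 rim.py w15; python3 head.py w15 .075|grep -E "^2(4|5)5"
python3 - <<'E'
from h import *
z=np.load("w15.npz");P=z["P"]
m=(abs(P[...,0]-.559)<.03)&(abs(P[...,1]-.0415)<.02)&(P[...,2]>.08);print("locked top",np.percentile(P[m][:,2],[50,90,98]))
m=(abs(P[...,0]-.56)<.03)&(abs(P[...,2]-.0135)<.004)&(abs(P[...,1]+.005)<.02);print("plate",np.median(P[m][:,2]))
E
```

```text
t 13.8 pos [ 0.5663 -0.0494  0.0696] yaw 94.75544329648417 tilt [-0.     -0.0001] -7.231182710651222e-05 F [-6.5324  0.7846 18.3831] M [ 0.2097  1.1093 -0.0392] grip 0.2599 q [-0.2224  0.244   1.6645 -0.0001  1.2331 -1.8762]
83 rim y [0.0137 0.0218] z [-0.0166  0.0158] c -0.00037911768938457373
245 top z 0.09226305745831768
255 top z 0.09221833403083604
locked top [0.0871 0.0915 0.0922]
plate 0.013582760139722455
```

Request:
apply_moves:
  steps:
    - {"tx": -0.002, "ty": 0, "tz": 0, "wx": 0, "wy": 0, "wz": 0, "jaw": 1}
    - {"tx": -0.002, "ty": 0, "tz": 0, "wx": 0, "wy": 0, "wz": 0, "jaw": 0.5}
    - {"tx": -0.002, "ty": 0, "tz": 0, "wx": 0, "wy": 0, "wz": 0, "jaw": 0.4}
    - {"tx": -0.04, "ty": 0, "tz": 0, "wx": 0, "wy": 0, "wz": 0, "jaw": 0.4}
    - {"tx": -0.16, "ty": 0, "tz": -0.04, "wx": 0, "wy": 0, "wz": 0, "jaw": 0.2}
    - {"tx": -0.26, "ty": -0.08, "tz": -0.09, "wx": 0, "wy": 0, "wz": 0, "jaw": 0}
    - {"tx": -0.28, "ty": -0.1, "tz": -0.1, "wx": 0, "wy": 0, "wz": 0, "jaw": 0}
    - {"tx": -0.28, "ty": -0.1, "tz": -0.1, "wx": 0, "wy": 0, "wz": 0, "jaw": 0}

```text
time: 14.85
ee_pos: [0.6096, -0.086, 0.1819]
tool_rot: [[0.0, -0.997, -0.083], [-0.0, -0.083, 0.997], [-1.0, -0.0, -0.0]]
wrist_force: [0.6, -0.4, -0.4]
grip_width: 0.998
```

Run:
```python
from h import *
st()
s=env.sense();p,d,cp=shot("wrist");P=cloud(cp,d);np.savez("w16.npz",p=p,d=d,P=P,ee=s["ee_pos"],R=s["tool_rot"])
cv2.imwrite("pics/w16.png",p[:,:,::-1])
for t in ["vee_rest","gear_shaft","window","spring_button"]: print(t,env.boxes_of(t,"wrist")[:2] if t!="window" else env.spot_point(t,"wrist"))
```

```text
t 14.85 pos [ 0.6096 -0.086   0.1819] yaw 94.7442778805611 tilt [ 0.0003 -0.0001] -0.00013706802018056773 F [ 0.5953 -0.4423 -0.4033] M [-0.007  -0.0081 -0.0068] grip 0.9977 q [-0.2651  0.2547  1.4127 -0.      1.4738 -1.9187]
vee_rest [{'extent': [278.0, 114.4, 324.5, 177.7], 'conf': 0.71}]
gear_shaft []
window [{'xy': [279.0, 137.6], 'conf': 0.82}]
spring_button []
```

View pics/w16.png

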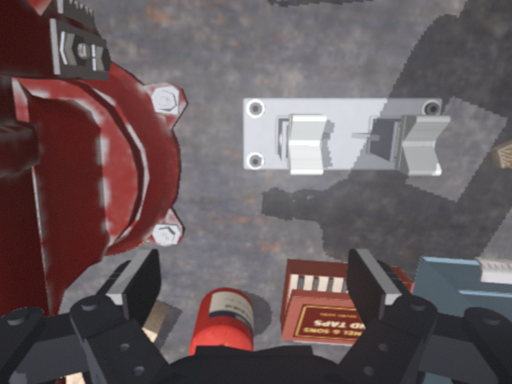

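Run:
```python
from h import *
z=np.load("w16.npz");p=z["p"]
cv2.imwrite("pics/w16c.png",cv2.resize(p[105:180,260:345],None,fx=8,fy=8,interpolation=cv2.INTER_NEAREST)[:,:,::-1])
```

```text
(no output)
```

View pics/w16c.png

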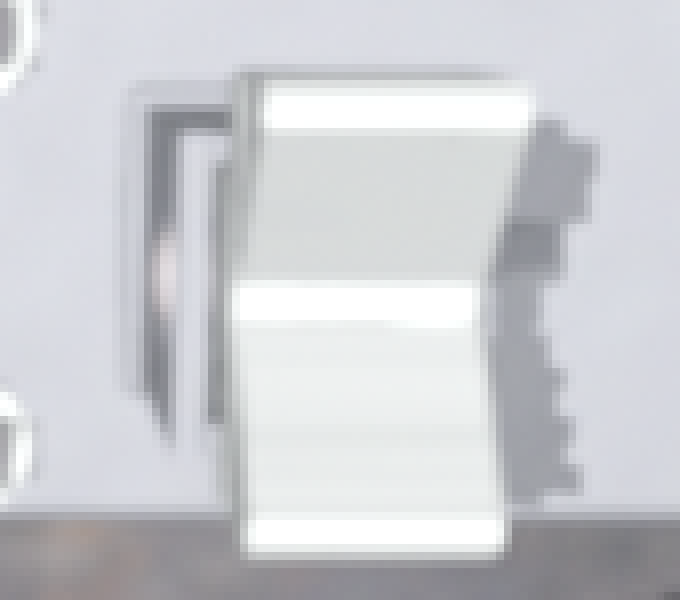

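Run:
```python
from h import *
z=np.load("w16.npz");P=z["P"]
a=np.radians(4.65);c=np.array([.5665,-.0494])
def S(q): 
    d=q[...,:2]-c; return np.stack([d@[np.cos(a),np.sin(a)],d@[-np.sin(a),np.cos(a)],q[...,2]],-1)*1000
for v in (128,134,137,139,141,146,150): print(v,[tuple(S(P[v,u]).round(1).tolist()) for u in range(277,287)])
# shaft from top camera old & rest head
m=(abs(P[...,0]-.5665)<.03)&(abs(P[...,1]+.0494)<.018)&(P[...,2]>.07);g=P[m];print(cv2.minAreaRect(g[:,:2].astype(np.float32)*1000),np.percentile(g[:,2],98))
m=(abs(P[...,0]-.56)<.035)&(abs(P[...,1]-.0405)<.018)&(P[...,2]>.07);g=P[m];print(cv2.minAreaRect(g[:,:2].astype(np.float32)*1000),np.percentile(g[:,2],98))
```

```text
128 [(-6.5, -16.7, 14.2), (-7.2, -16.3, 21.6), (-8.3, -16.4, 35.0), (-9.1, -16.4, 44.7), (-10.0, -16.4, 55.4), (-10.9, -16.4, 65.0), (-11.0, -15.7, 66.0), (-10.8, -14.8, 64.7), (-10.9, -14.1, 65.6), (-11.0, -13.3, 66.4)]
134 [(-1.2, -16.8, 17.9), (-1.8, -16.4, 24.1), (-3.1, -16.4, 36.5), (-4.7, -16.8, 51.3), (-5.1, -16.3, 55.4), (-6.2, -16.4, 65.9), (-6.2, -15.6, 66.2), (-6.2, -14.8, 65.9), (-6.2, -14.0, 66.6), (-5.2, -12.2, 56.9)]
137 [(1.7, -16.7, 17.0), (0.8, -16.4, 25.5), (-2.2, -17.6, 52.0), (-2.6, -17.1, 55.4), (-2.7, -16.3, 56.5), (-3.9, -16.4, 66.9), (-3.6, -15.4, 64.8), (-3.6, -14.6, 64.7), (-3.8, -13.9, 66.1), (-2.7, -12.1, 56.7)]
139 [(3.7, -16.6, 16.8), (2.7, -16.3, 24.7), (-0.8, -17.8, 54.6), (-0.9, -17.0, 55.2), (-1.2, -16.4, 57.8), (-2.0, -16.2, 64.7), (-2.1, -15.4, 65.6), (-2.1, -14.6, 65.3), (-2.0, -13.7, 64.8), (-1.4, -12.3, 59.3)]
141 [(5.8, -16.5, 15.4), (4.2, -16.5, 27.7), (0.9, -17.7, 54.4), (0.7, -17.0, 55.8), (0.5, -16.3, 57.7), (-0.4, -16.1, 65.0), (-0.6, -15.4, 66.1), (-0.5, -14.6, 65.6), (-0.5, -13.7, 65.4), (0.3, -12.3, 59.3)]
146 [(10.5, -16.5, 16.6), (8.9, -16.4, 27.9), (7.3, -16.4, 39.3), (6.0, -16.2, 48.1), (4.4, -16.4, 59.7), (3.4, -16.2, 66.5), (3.7, -15.2, 64.8), (3.6, -14.4, 65.4), (3.6, -13.6, 65.0), (4.8, -11.9, 56.8)]
150 [(14.3, -16.4, 17.1), (12.6, -16.3, 27.9), (10.6, -16.4, 40.9), (9.2, -16.3, 50.4), (7.7, -16.3, 60.3), (6.8, -16.0, 66.0), (6.8, -15.2, 65.8), (6.8, -14.4, 65.9), (6.6, -13.7, 67.1), (8.0, -11.9, 57.9)]
((570.76904296875, -50.93779373168945), (53.019622802734375, 35.816078186035156), 4.074992656707764) 0.2737835727324238
((559.4188842773438, 40.19833755493164), (44.05137252807617, 26.510265350341797), 5.031167507171631) 0.09228877690570311
```

Run:
```python
from h import *
print(goto([.434,-.003,.19],np.radians(10)))
```

```text
[-0.0223  0.4183  0.2418  0.9419 -0.0004 -0.0008]
```

Request:
apply_moves:
  steps:
    - {"tx": -0.02, "ty": 0.06, "tz": 0.03, "wx": 0.12, "wy": 0, "wz": 0, "jaw": 0}
    - {"tx": -0.02, "ty": 0.13, "tz": 0.07, "wx": 0.23, "wy": 0, "wz": 0, "jaw": 0}
    - {"tx": -0.02, "ty": 0.2, "tz": 0.11, "wx": 0.35, "wy": 0, "wz": 0, "jaw": 0}
    - {"tx": -0.02, "ty": 0.27, "tz": 0.15, "wx": 0.47, "wy": 0, "wz": 0, "jaw": 0}
    - {"tx": -0.02, "ty": 0.34, "tz": 0.19, "wx": 0.59, "wy": 0, "wz": 0, "jaw": 0}
    - {"tx": -0.02, "ty": 0.4, "tz": 0.23, "wx": 0.7, "wy": 0, "wz": 0, "jaw": 0}
    - {"tx": -0.02, "ty": 0.418, "tz": 0.24, "wx": 0.82, "wy": 0, "wz": 0, "jaw": 0}
    - {"tx": -0.02, "ty": 0.418, "tz": 0.242, "wx": 0.94, "wy": 0, "wz": 0, "jaw": 0}
    - {"tx": -0.02, "ty": 0.418, "tz": 0.242, "wx": 0.942, "wy": 0, "wz": 0, "jaw": 0}
    - {"tx": -0.02, "ty": 0.418, "tz": 0.242, "wx": 0.942, "wy": 0, "wz": 0, "jaw": 0}

```text
time: 16.35
ee_pos: [0.434, -0.0029, 0.1889]
tool_rot: [[-0.002, -0.178, 0.984], [0.0, 0.984, 0.178], [-1.0, 0.001, -0.002]]
wrist_force: [-1.4, -0.5, -1.0]
grip_width: 1.002
```

```bash
cat > shaft.py <<'E'
from h import *
import sys
tag=sys.argv[1]
st()
s=env.sense();p,d,cp=shot("wrist");P=cloud(cp,d);np.savez(tag+".npz",p=p,d=d,P=P,ee=s["ee_pos"],R=s["tool_rot"])
cv2.imwrite(f"pics/{tag}.png",p[:,:,::-1])
print(env.spot_point("gear_shaft","wrist")[:1],env.boxes_of("gear_shaft","wrist")[:1])
m=(abs(P[...,0]-.435)<.04)&(abs(P[...,1])<.1)&(P[...,2]>.009)&(P[...,2]<.04)
n,l,stt,_=cv2.connectedComponentsWithStats(m.astype(np.uint8));k=1+stt[1:,4].argmax();g=P[l==k]
(c,sz,an)=cv2.minAreaRect(g[:,:2].astype(np.float32)*1000);print(len(g),c,sz,an,np.percentile(g[:,2],[50,98]))
E
python3 shaft.py w17
```

```text
t 16.35 pos [ 0.434  -0.0029  0.1889] yaw 10.248204143462253 tilt [-0.0016  0.0004] -0.0015445483544789247 F [-1.4289 -0.5351 -1.0069] M [-0.0166 -0.0166  0.0046] grip 1.0021 q [-0.1845 -0.1292  1.8057  0.      1.4667 -0.3634]
[{'xy': [253.3, 185.2], 'conf': 0.57}] [{'extent': [237.4, 105.3, 261.0, 253.4], 'conf': 0.89}]
3024 (431.3524475097656, -11.626556396484375) (24.061010360717773, 157.0925750732422) 10.578987121582031 [0.0222 0.026 ]
```

View pics/w17.png

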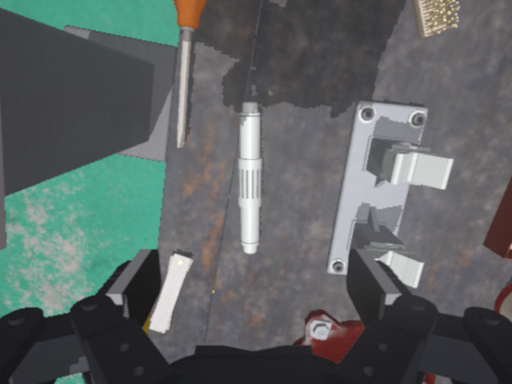

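Run:
```python
from h import *
print(goto([.4313,-.0117,.0055],np.radians(10.5)))
z=np.load("w17.npz");print(z["P"][258,182],z["P"][142,180])
```

```text
[ 0.4586 -0.0207 -0.01   -0.0042 -0.001  -0.0004]
[ 0.3718 -0.1145  0.0085] [0.3567 0.0171 0.0181]
```

Request:
apply_moves:
  steps:
    - {"tx": 0.1, "ty": -0.02, "tz": -0.01, "wx": -0.004, "wy": -0.001, "wz": 0, "jaw": 0.35}
    - {"tx": 0.23, "ty": -0.021, "tz": -0.01, "wx": -0.004, "wy": -0.001, "wz": 0, "jaw": 0.35}
    - {"tx": 0.36, "ty": -0.021, "tz": -0.01, "wx": -0.004, "wy": -0.001, "wz": 0, "jaw": 0.35}
    - {"tx": 0.43, "ty": -0.021, "tz": -0.01, "wx": -0.004, "wy": -0.001, "wz": 0, "jaw": 0.35}
    - {"tx": 0.456, "ty": -0.021, "tz": -0.01, "wx": -0.004, "wy": -0.001, "wz": 0, "jaw": 0.35}
    - {"tx": 0.458, "ty": -0.021, "tz": -0.01, "wx": -0.004, "wy": -0.001, "wz": 0, "jaw": 0.35}
    - {"tx": 0.458, "ty": -0.021, "tz": -0.01, "wx": -0.004, "wy": -0.001, "wz": 0, "jaw": 0.35}

```text
time: 17.38
ee_pos: [0.4321, -0.012, 0.0069]
tool_rot: [[0.002, -0.182, 0.983], [0.0, 0.983, 0.182], [-1.0, 0.0, 0.002]]
wrist_force: [0.1, 0.3, 0.1]
grip_width: 0.65
```

```bash
python3 shaft.py w18;python3 - <<'E'
from h import *
print(goto([.4313,-.0117,.0055],np.radians(10.5)))
E
```

```text
t 17.375 pos [ 0.4321 -0.012   0.0069] yaw 10.503292216551333 tilt [0.0016 0.0003] 0.0015925988834963806 F [0.0864 0.2746 0.0848] M [-0.0194 -0.0026  0.0545] grip 0.6495 q [-0.2068  0.0538  2.0341  0.0007  1.0523 -0.3905]
[{'xy': [253.2, 258.5], 'conf': 0.81}] [{'extent': [228.2, 84.5, 275.3, 351.7], 'conf': 0.68}]
12162 (429.086181640625, 2.4043197631835938) (24.83251190185547, 129.91592407226562) 10.30075740814209 [0.0225 0.0259]
[ 0.0028  0.0008 -0.0013 -0.0001  0.0009 -0.    ]
```

View pics/w18.png

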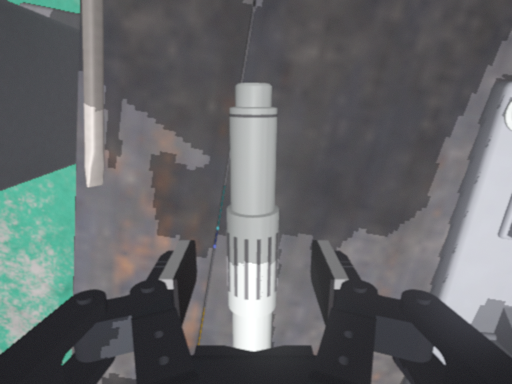

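Request:
apply_moves:
  steps:
    - {"tx": 0.002, "ty": 0, "tz": -0.001, "wx": 0, "wy": 0.001, "wz": 0, "jaw": 0.6}
    - {"tx": 0.002, "ty": 0, "tz": -0.001, "wx": 0, "wy": 0.001, "wz": 0, "jaw": 1}
    - {"tx": 0.002, "ty": 0, "tz": -0.001, "wx": 0, "wy": 0.001, "wz": 0, "jaw": 1}
    - {"tx": 0.002, "ty": 0, "tz": -0.001, "wx": 0, "wy": 0.001, "wz": 0, "jaw": 1}
    - {"tx": 0.002, "ty": 0, "tz": -0.001, "wx": 0, "wy": 0.001, "wz": 0, "jaw": 1}
    - {"tx": -0.1, "ty": 0, "tz": -0.001, "wx": 0, "wy": 0, "wz": 0, "jaw": 1}
    - {"tx": -0.22, "ty": 0, "tz": -0.001, "wx": 0, "wy": 0, "wz": 0, "jaw": 1}
    - {"tx": -0.34, "ty": 0, "tz": -0.001, "wx": 0, "wy": 0, "wz": 0, "jaw": 1}
    - {"tx": -0.35, "ty": 0, "tz": -0.001, "wx": 0, "wy": 0, "wz": 0, "jaw": 1}

```text
time: 18.65
ee_pos: [0.4324, -0.0123, 0.1495]
tool_rot: [[0.006, -0.182, 0.983], [-0.001, 0.983, 0.182], [-1.0, -0.002, 0.006]]
wrist_force: [-0.1, 0.0, -5.5]
grip_width: 0.252
```

Run:
```python
from h import *
st()
s=env.sense();p,d,cp=shot("wrist");P=cloud(cp,d);T=(P-s["ee_pos"])@s["tool_rot"]
cv2.imwrite("pics/w19.png",p[:,:,::-1])
for v in range(76,260,8):
    k=np.where((abs(T[v,:,0])<.03)&(abs(T[v,:,2])<.02))[0]
    if len(k)>5: r=T[v,k]; i=r[:,0].argmin(); print(v,k.min(),k.max(),"crest x",r[:,0].min(),"y",r[i,1],"zc",(r[0,2]+r[-1,2])/2,"w",r[-1,2]-r[0,2])
m=(abs(T[...,0])<.03)&(abs(T[...,2])<.01)&(T[...,1]>.02);print("end y",np.percentile(T[m][:,1],[99,99.9]), T[m][:,1].max())
```

```text
t 18.65 pos [ 0.4324 -0.0123  0.1495] yaw 10.500039152078097 tilt [ 0.0062 -0.0007] 0.005933433896246885 F [-0.1303  0.0211 -5.4574] M [ 0.0033 -0.0605 -0.0383] grip 0.2522 q [-0.2073 -0.1123  1.8724  0.0006  1.3753 -0.3907]
84 238 270 crest x -0.014940589993801356 y 0.0790143623242994 zc 0.00045038888090729494 w 0.01297171524295282
92 237 272 crest x -0.015998423849348728 y 0.07606037989579423 zc 0.0006122700557950208 w 0.014107642090506838
100 237 272 crest x -0.015480442338901675 y 0.07311348317066513 zc 0.0006736811804707249 w 0.01422983146220191
108 231 278 crest x -0.01852360288815684 y 0.07018663904480206 zc 0.0006282043731462615 w 0.019295428104059778
116 231 278 crest x -0.018063439740827397 y 0.0671950088318945 zc 0.0007007991255888833 w 0.01940123541115508
124 231 277 crest x -0.01786435107041848 y 0.06415823218756621 zc 0.0004104952194923994 w 0.01913857737007771
132 231 277 crest x -0.017884673221634024 y 0.06108906573132226 zc 0.0003680522015441102 w 0.01936649132790775
140 231 277 crest x -0.017347582498891206 y 0.05790996098308367 zc 0.0004728865365682348 w 0.01949164
[... 913 characters left out ...]
9 crest x -0.01823841178324748 y 0.027929825394349236 zc 0.00018177962765397737 w 0.0227730183895842
220 228 279 crest x -0.01947656745587571 y 0.024809354486060902 zc 0.00020894274316245014 w 0.023017389972307425
228 228 279 crest x -0.01982644196732434 y 0.021334922099874705 zc 0.000268913862538858 w 0.02326145172396931
236 217 290 crest x -0.019711456971965555 y 0.01761622599617048 zc 0.0003007525268400712 w 0.034592370423568705
244 215 292 crest x -0.02016934447937494 y 0.01410577836690272 zc 0.00023728124111815387 w 0.03463202400934058
252 209 297 crest x -0.023228004385743965 y 0.011881721356220653 zc 1.2426809598994892e-05 w 0.0398257102514033
end y [0.0789 0.0795] 0.07961456872643073
```

View pics/w19.png

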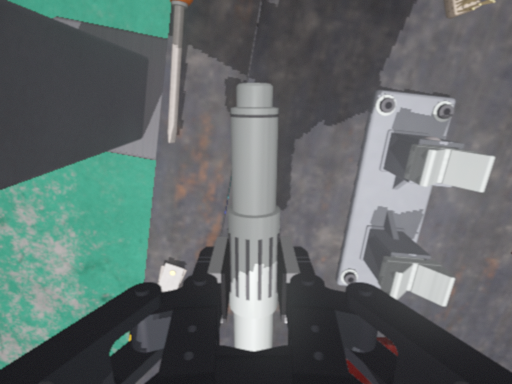

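Run:
```python
from h import *
z=np.load("w17.npz");P=z["P"]
a=np.radians(10.58);c=np.array([.43135,-.01163]);ax=np.array([-np.sin(a),np.cos(a)]);n=np.array([np.cos(a),np.sin(a)])
for v in range(98,260,3):
    k=np.where((abs((P[v,:,:2]-c)@n)<.02)&(P[v,:,2]>.007)&(P[v,:,2]<.04))[0]
    if len(k): q=P[v,k];print(v,len(k),"s",((q[:,:2]-c)@ax).mean().round(4),"w",np.ptp((q[:,:2]-c)@n).round(4),"ztop",q[:,2].max().round(4))
```

```text
104 16 s 0.0776 w 0.0145 ztop 0.0217
107 15 s 0.0748 w 0.0135 ztop 0.0217
110 15 s 0.0721 w 0.0135 ztop 0.0215
113 20 s 0.0694 w 0.0184 ztop 0.0242
116 20 s 0.0666 w 0.0184 ztop 0.0241
119 20 s 0.0638 w 0.0185 ztop 0.0239
122 20 s 0.061 w 0.0185 ztop 0.0245
125 19 s 0.0582 w 0.0176 ztop 0.0244
128 20 s 0.0554 w 0.0186 ztop 0.0246
131 20 s 0.0525 w 0.0187 ztop 0.0251
134 19 s 0.0496 w 0.0187 ztop 0.0242
137 20 s 0.0468 w 0.0188 ztop 0.0236
140 20 s 0.0439 w 0.0188 ztop 0.0243
143 20 s 0.041 w 0.0189 ztop 0.0247
146 20 s 0.038 w 0.019 ztop 0.0241
149 20 s 0.0351 w 0.019 ztop 0.0241
152 20 s 0.0321 w 0.0191 ztop 0.0241
155 20 s 0.0291 w 0.0192 ztop 0.0243
158 24 s 0.026 w 0.0233 ztop 0.0248
161 23 s 0.0235 w 0.022 ztop 0.0261
164 23 s 0.0205 w 0.0221 ztop 0.0264
167 24 s 0.0174 w 0.0235 ztop 0.0264
170 24 s 0.0143 w 0.0235 ztop 0.0265
173 24 s 0.0113 w 0.0235 ztop 0.0275
176 24 s 0.0082 w 0.0236 ztop 0.0259
179 24 s 0.0051 w 0.0236 ztop 0.0261
182 24 s 0.002 w 0.0237 ztop 0.0265
185 24 s -0.0011 w 0.0238 ztop 0.0268
188 24 s -0.0042 w 0.0239 ztop 0.0277
191 24 s -0.0075 w 0.024 ztop 0.0261
194 23 s -0.0105 w 0.0228 ztop 0.0264
197 23 s -0.0138 w 0.0229 ztop 0.0265
200 23 s -0.017 w 0.023 ztop 0.0265
203 23 s -0.0202 w 0.0231 ztop 0.0265
206 19 s -0.0233 w 0.0198 ztop 0.0258
209 19 s -0.0274 w 0.019 ztop 0.0239
212 19 s -0.0308 w 0.0191 ztop 0.0235
215 19 s -0.0341 w 0.0192 ztop 0.0241
218 19 s -0.0374 w 0.0192 ztop 0.024
221 19 s -0.0408 w 0.0192 ztop 0.0236
224 19 s -0.0441 w 0.0194 ztop 0.0239
227 19 s -0.0475 w 0.0194 ztop 0.0239
230 19 s -0.0511 w 0.0194 ztop 0.0235
233 18 s -0.0545 w 0.0195 ztop 0.0239
236 19 s -0.058 w 0.0196 ztop 0.0239
239 19 s -0.0616 w 0.0196 ztop 0.0236
242 19 s -0.065 w 0.0197 ztop 0.0234
245 15 s -0.0679 w 0.0151 ztop 0.0238
248 13 s -0.0729 w 0.0131 ztop 0.0207
251 12 s -0.0762 w 0.0121 ztop 0.0214
```

Run:
```python
from h import *
print(goto([.5628,-.0055,.135],np.radians(4.65)))
```

```text
[ 0.0333 -0.0434  0.3251  0.065   0.0024  0.0004]
```

Request:
apply_moves:
  steps:
    - {"tx": 0, "ty": -0.01, "tz": 0.08, "wx": 0.015, "wy": 0.001, "wz": 0, "jaw": 1}
    - {"tx": 0, "ty": -0.02, "tz": 0.16, "wx": 0.03, "wy": 0.002, "wz": 0, "jaw": 1}
    - {"tx": 0.01, "ty": -0.03, "tz": 0.24, "wx": 0.05, "wy": 0.002, "wz": 0, "jaw": 1}
    - {"tx": 0.02, "ty": -0.04, "tz": 0.3, "wx": 0.065, "wy": 0.002, "wz": 0, "jaw": 1}
    - {"tx": 0.033, "ty": -0.043, "tz": 0.325, "wx": 0.065, "wy": 0.002, "wz": 0, "jaw": 1}
    - {"tx": 0.033, "ty": -0.043, "tz": 0.325, "wx": 0.065, "wy": 0.002, "wz": 0, "jaw": 1}
    - {"tx": 0.033, "ty": -0.043, "tz": 0.325, "wx": 0.065, "wy": 0.002, "wz": 0, "jaw": 1}

```text
time: 19.58
ee_pos: [0.5619, -0.0053, 0.1348]
tool_rot: [[-0.0, -0.081, 0.997], [-0.0, 0.997, 0.081], [-1.0, -0.0, -0.0]]
wrist_force: [0.2, 0.3, -3.8]
grip_width: 0.25
```

```bash
cat > pl.py <<'E'
from h import *
import sys
tag=sys.argv[1]
st()
s=env.sense();p,d,cp=shot("wrist");P=cloud(cp,d);T=(P-s["ee_pos"])@s["tool_rot"]
np.savez(tag+".npz",p=p,d=d,P=P,ee=s["ee_pos"],R=s["tool_rot"])
cv2.imwrite(f"pics/{tag}.png",p[:,:,::-1])
print(goto([.5628,-.0055,float(sys.argv[2])],np.radians(4.65)))
E
python3 pl.py w20 .1
```

```text
t 19.575 pos [ 0.5619 -0.0053  0.1348] yaw 4.661444004701008 tilt [-0.0002 -0.0005] -0.00019264079717641396 F [ 0.1524  0.3091 -3.7554] M [-0.0322  0.0223 -0.0169] grip 0.2499 q [-0.1463  0.1749  1.607  -0.0005  1.3598 -0.2276]
[ 0.0881 -0.0004  0.0017  0.0001  0.0004  0.0004]
```

View pics/w20.png

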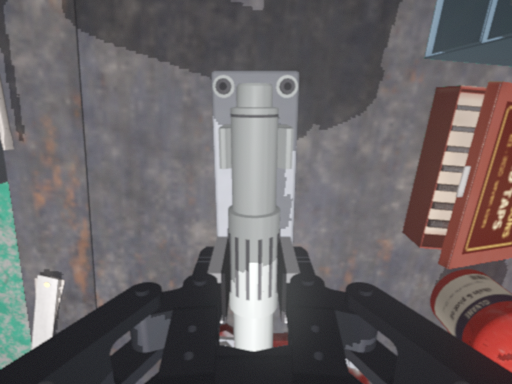

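Request:
apply_moves:
  steps:
    - {"tx": 0.04, "ty": 0, "tz": 0.002, "wx": 0, "wy": 0, "wz": 0, "jaw": 1}
    - {"tx": 0.08, "ty": 0, "tz": 0.002, "wx": 0, "wy": 0, "wz": 0, "jaw": 1}
    - {"tx": 0.105, "ty": 0, "tz": 0.002, "wx": 0, "wy": 0, "wz": 0, "jaw": 1}
    - {"tx": 0.117, "ty": 0, "tz": 0.002, "wx": 0, "wy": 0, "wz": 0, "jaw": 1}
    - {"tx": 0.117, "ty": 0, "tz": 0.002, "wx": 0, "wy": 0, "wz": 0, "jaw": 1}

```text
time: 20.25
ee_pos: [0.5628, -0.0053, 0.0882]
tool_rot: [[0.0, -0.081, 0.997], [-0.001, 0.997, 0.081], [-1.0, -0.001, 0.0]]
wrist_force: [0.3, -0.3, -4.3]
grip_width: 0.252
```

```bash
python3 pl.py w21 .082
python3 - <<'E'
from h import *
z=np.load("w21.npz");P=z["P"];T=(P-z["ee"])@z["R"]
# head +y: points beside the shaft
m=(abs(T[...,2])>.013)&(abs(T[...,2])<.026)&(T[...,1]>.02)&(T[...,1]<.08)&(P[...,2]>.075)&(P[...,2]<.1)
g=T[m];print(len(g),"z",g[:,2].min(),g[:,2].max(),"y",np.percentile(g[:,1],[1,99]))
E
```

```text
t 20.25 pos [ 0.5628 -0.0053  0.0882] yaw 4.655909675154064 tilt [ 0.0002 -0.0005] 0.00011367997709943094 F [ 0.3243 -0.3259 -4.3272] M [-0.0092 -0.1248 -0.0579] grip 0.2517 q [-0.1461  0.2152  1.659  -0.0005  1.2671 -0.2272]
[ 0.0164 -0.0003 -0.0006  0.0001  0.0004  0.0004]
2253 z -0.021704300866065066 0.02249928204838201 y [0.0338 0.0575]
```

View pics/w21.png

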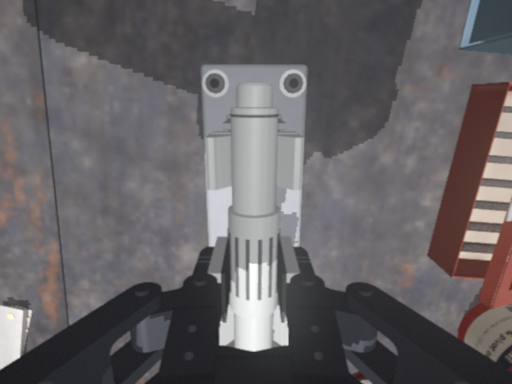

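Request:
apply_moves:
  steps:
    - {"tx": 0.008, "ty": -0.0025, "tz": 0, "wx": 0, "wy": 0, "wz": 0, "jaw": 1}
    - {"tx": 0.014, "ty": -0.0025, "tz": 0, "wx": 0, "wy": 0, "wz": 0, "jaw": 1}
    - {"tx": 0.017, "ty": -0.0025, "tz": 0, "wx": 0, "wy": 0, "wz": 0, "jaw": 1}
    - {"tx": 0.0175, "ty": -0.0025, "tz": 0, "wx": 0, "wy": 0, "wz": 0, "jaw": 1}
    - {"tx": 0.0175, "ty": -0.0025, "tz": 0, "wx": 0, "wy": 0, "wz": 0, "jaw": 1}

```text
time: 20.92
ee_pos: [0.5632, -0.0063, 0.0816]
tool_rot: [[0.001, -0.081, 0.997], [-0.001, 0.997, 0.081], [-1.0, -0.001, 0.001]]
wrist_force: [-0.6, -0.6, -4.9]
grip_width: 0.254
```

```bash
python3 pl.py w22 .080
```

```text
t 20.925 pos [ 0.5632 -0.0063  0.0816] yaw 4.657880654000335 tilt [ 0.0008 -0.0006] 0.0007758015761710142 F [-0.5574 -0.6148 -4.9355] M [ 0.031  -0.0251  0.0037] grip 0.2542 q [-0.1478  0.2216  1.6656 -0.0005  1.2535 -0.2289]
[ 0.0041  0.0021 -0.0008  0.0001  0.0005  0.0004]
```

Request:
apply_moves:
  steps:
    - {"tx": 0.001, "ty": 0, "tz": -0.001, "wx": 0, "wy": 0, "wz": 0, "jaw": 1}
    - {"tx": 0.002, "ty": 0, "tz": -0.001, "wx": 0, "wy": 0, "wz": 0, "jaw": 1}
    - {"tx": 0.003, "ty": 0, "tz": -0.001, "wx": 0, "wy": 0, "wz": 0, "jaw": 1}
    - {"tx": 0.003, "ty": 0, "tz": -0.001, "wx": 0, "wy": 0, "wz": 0, "jaw": 1}

```text
time: 21.48
ee_pos: [0.563, -0.0063, 0.0806]
tool_rot: [[0.001, -0.081, 0.997], [-0.001, 0.997, 0.081], [-1.0, -0.001, 0.001]]
wrist_force: [0.9, 0.1, -1.6]
grip_width: 0.256
```

```bash
python3 pl.py w23 .080
```

```text
t 21.475 pos [ 0.563  -0.0063  0.0806] yaw 4.660405882009733 tilt [ 0.0014 -0.0006] 0.0013533897517930271 F [ 0.896   0.0618 -1.5544] M [ 0.0872 -0.1526 -0.0415] grip 0.2563 q [-0.1479  0.2218  1.6675 -0.0004  1.2508 -0.2291]
[ 0.0016  0.0022 -0.0002  0.0001  0.0008  0.0005]
```

Request:
apply_moves:
  steps:
    - {"tx": 0.001, "ty": 0, "tz": 0, "wx": 0, "wy": 0, "wz": 0, "jaw": 1}
    - {"tx": 0.0015, "ty": 0, "tz": 0, "wx": 0, "wy": 0, "wz": 0, "jaw": 1}
    - {"tx": 0.0015, "ty": 0, "tz": 0, "wx": 0, "wy": 0, "wz": 0, "jaw": 1}

```text
time: 21.9
ee_pos: [0.563, -0.0064, 0.0805]
tool_rot: [[0.002, -0.081, 0.997], [-0.001, 0.997, 0.081], [-1.0, -0.001, 0.002]]
wrist_force: [-2.3, 0.8, 6.1]
grip_width: 0.252
```

```bash
python3 pl.py w24 .080
python3 - <<'E'
from h import *
z=np.load("w24.npz");P=z["P"];T=(P-z["ee"])@z["R"]
m=(abs(T[...,2])>.013)&(abs(T[...,2])<.026)&(T[...,1]>.02)&(T[...,1]<.08)&(P[...,2]>.075)&(P[...,2]<.1)
g=T[m];print("head z",g[:,2].min(),g[:,2].max(),"y",np.percentile(g[:,1],[1,99]))
pr=None
for v in range(76,232,2):
    k=np.where((T[v,:,0]<.0)&(T[v,:,0]>-.03)&(abs(T[v,:,2])<.0125))[0]
    if len(k)>5:
        w=round(np.ptp(T[v,k,2])*1000,1)
        if pr is None or abs(w-pr)>2: print(v,w,T[v,253])
        pr=w
E
```

```text
t 21.9 pos [ 0.563  -0.0064  0.0805] yaw 4.657302197470998 tilt [ 0.0017 -0.0007] 0.0016621368612258877 F [-2.3119  0.7583  6.1198] M [ 0.1743  0.4692 -0.0045] grip 0.2518 q [-0.1479  0.2218  1.6678 -0.0005  1.2502 -0.2291]
[ 0.0013  0.0022 -0.0005  0.0001  0.0011  0.0005]
head z -0.02175367582603536 0.022607052792703034 y [0.0347 0.0586]
84 12.9 [-0.0144  0.0791 -0.    ]
108 19.3 [-0.0164  0.0701 -0.    ]
134 23.3 [-0.016   0.0601 -0.    ]
190 19.6 [-0.0169  0.0372 -0.    ]
206 22.3 [-0.0166  0.03   -0.    ]
```

View pics/w24.png

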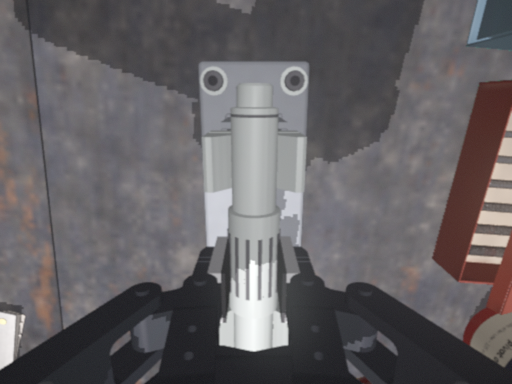

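Request:
apply_moves:
  steps:
    - {"tx": -0.001, "ty": 0, "tz": 0, "wx": 0, "wy": 0, "wz": 0, "jaw": 1}
    - {"tx": -0.001, "ty": 0, "tz": 0, "wx": 0, "wy": 0, "wz": 0, "jaw": 0.6}
    - {"tx": -0.001, "ty": 0, "tz": 0, "wx": 0, "wy": 0, "wz": 0, "jaw": 0.4}
    - {"tx": -0.001, "ty": 0, "tz": 0, "wx": 0, "wy": 0, "wz": 0, "jaw": 0.3}
    - {"tx": -0.05, "ty": 0, "tz": 0, "wx": 0, "wy": 0, "wz": 0, "jaw": 0.3}
    - {"tx": -0.15, "ty": 0, "tz": 0, "wx": 0, "wy": 0, "wz": 0, "jaw": 0.3}
    - {"tx": -0.3, "ty": 0, "tz": 0, "wx": 0, "wy": 0, "wz": 0, "jaw": 0.2}
    - {"tx": -0.35, "ty": 0, "tz": 0, "wx": 0, "wy": 0, "wz": 0, "jaw": 0.2}
    - {"tx": -0.35, "ty": 0, "tz": 0, "wx": 0, "wy": 0, "wz": 0, "jaw": 0.2}

```text
time: 23.08
ee_pos: [0.5633, -0.0063, 0.2221]
tool_rot: [[0.005, -0.081, 0.997], [-0.001, 0.997, 0.081], [-1.0, -0.002, 0.005]]
wrist_force: [-0.7, 0.2, -0.4]
grip_width: 0.797
```

```bash
python3 pl.py w25 .22
python3 - <<'E'
from h import *
z=np.load("w25.npz");P=z["P"];p=z["p"]
a=np.radians(4.65);c=np.array([.5628,-.0045]);n=np.array([np.cos(a),np.sin(a)]);ax=np.array([-np.sin(a),np.cos(a)])
X=(P[...,:2]-c)@n;Y=(P[...,:2]-c)@ax;Z=P[...,2]
m=(abs(X)<.014)&(abs(Y)<.1)&(Z>.078)&(Z<.12);g=np.c_[X[m],Y[m]]*1000;print("shaft",cv2.minAreaRect(g.astype(np.float32)),"z98",np.percentile(Z[m],98),"Yrange",g[:,1].min(),g[:,1].max())
for s in (-45,-35,-15,0,15,35,45,-60,60):
    k=m&(abs(Y*1000-s)<3);print(s,"crest z",np.percentile(Z[k],95).round(4),"xc",(X[k].min()+X[k].max())/2*1000)
for sg in (-1,1):
    k=(abs(X)>.0125)&(abs(X)<.025)&(abs(Y-sg*.045)<.02)&(Z>.075)&(Z<.1);print("head",Y[k].min()*1e3,Y[k].max()*1e3,X[k].min()*1e3,X[k].max()*1e3,np.percentile(Z[k],98))
E
```

```text
t 23.075 pos [ 0.5633 -0.0063  0.2221] yaw 4.662442116798675 tilt [ 0.0046 -0.0012] 0.004517349979186376 F [-0.687   0.1731 -0.4167] M [-0.0083 -0.0557 -0.0184] grip 0.7967 q [-0.1477  0.1264  1.4832 -0.0005  1.5272 -0.2291]
[0.0011 0.002  0.     0.0001 0.0014 0.0006]
shaft ((0.1717529296875, -1.4264678955078125), (27.972230911254883, 157.37770080566406), 0.2730916142463684) z98 0.10011355821381313 Yrange -80.13137876804356 77.29806777527756
-45 crest z 0.0977 xc -0.07236586794693178
-35 crest z 0.0978 xc 0.20527476731966882
-15 crest z 0.1002 xc -0.11680590441943539
0 crest z 0.1002 xc 0.39390360915305017
15 crest z 0.1002 xc 0.4415267357716218
35 crest z 0.0979 xc 0.00258377693249795
45 crest z 0.0977 xc 0.00551391898208093
-60 crest z 0.0981 xc -0.12343741802949265
60 crest z 0.098 xc 0.38794464440460635
head -56.8342699928935 -31.94860209530339 -21.960828696831836 22.015506484874326 0.09232735608179084
head 32.735017916107864 57.24941789078544 -21.483769487069164 22.486468664958398 0.09244858853702086
```

View pics/w25.png

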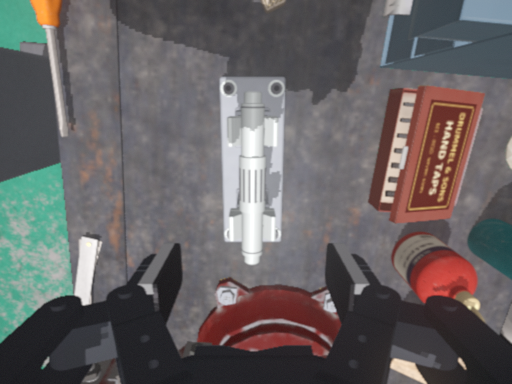

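Run:
```python
from h import *
z=np.load("w25.npz");P=z["P"];p=z["p"]
a=np.radians(4.65);c=np.array([.5628,-.0045]);n=np.array([np.cos(a),np.sin(a)]);ax=np.array([-np.sin(a),np.cos(a)])
X=(P[...,:2]-c)@n;Y=(P[...,:2]-c)@ax;Z=P[...,2]
# crest height along centre columns
for v in range(90,268,2):
    k=np.where((abs(X[v])<.003)&(Z[v]>.08)&(Z[v]<.12))[0]
    if len(k): print(round(float(np.median(Y[v,k]))*1000,1),round(float(np.median(Z[v,k]))*1000,1),end=" | ")
```

```text
77.2 94.9 | 75.6 94.4 | 74.1 95.4 | 72.5 95.0 | 70.9 95.2 | 69.4 94.6 | 67.8 97.5 | 66.3 97.5 | 64.7 97.5 | 63.1 97.8 | 61.5 97.5 | 59.9 97.6 | 58.3 97.5 | 56.8 97.9 | 55.1 97.8 | 53.5 97.7 | 51.9 96.9 | 50.2 97.2 | 48.7 97.6 | 47.0 97.0 | 45.3 97.1 | 43.7 97.0 | 42.1 97.7 | 40.4 97.6 | 38.7 97.3 | 37.0 97.3 | 35.3 97.1 | 33.7 97.6 | 32.0 97.3 | 30.3 97.4 | 28.7 97.9 | 27.0 97.9 | 25.2 97.6 | 23.8 99.3 | 22.1 99.2 | 20.4 99.5 | 18.7 99.8 | 16.9 99.4 | 15.1 99.3 | 13.4 99.3 | 11.7 99.5 | 10.1 100.1 | 8.2 99.7 | 6.4 99.5 | 4.5 99.2 | 2.7 99.0 | 1.0 99.5 | -0.7 99.9 | -2.6 99.5 | -4.3 99.6 | -6.1 99.7 | -8.1 99.2 | -9.7 99.9 | -11.7 99.5 | -13.6 99.2 | -15.2 100.1 | -17.4 99.0 | -19.3 99.1 | -21.1 99.2 | -23.1 98.9 | -24.8 99.4 | -27.4 97.6 | -29.3 97.7 | -31.3 97.4 | -33.2 97.5 | -35.4 96.7 | -37.3 96.9 | -39.2 97.1 | -41.0 97.4 | -42.8 97.9 | -45.2 97.0 | -47.0 97.3 | -49.0 97.3 | -51.0 97.4 | -53.2 97.0 | -55.4 96.7 | -56.9 97.7 | -59.0 97.7 | -61.2 97.3 | -63.4 96.9 | -65.2 97.5 | -67.7 96.6 | -69.8 96.6 | -72.9 94.6 | -75.1 94.6 | -77.3 94.3 | -79.2 94.9 |
```

Run:
```python
from h import *
for n in ("top",):
    p,d,cp=shot(n);P=cloud(cp,d)
    cv2.imwrite("pics/e_top.png",p[:,:,::-1])
    for t in ["feeler_gauge","brass_brush","screwdriver_1","vee_rest"]:
        print(t,[(q["conf"],q["extent"]) for q in env.boxes_of(t,n)[:2]])
st()
```

```text
feeler_gauge []
brass_brush [(0.66, [171.1, 151.7, 220.4, 184.9])]
screwdriver_1 [(0.89, [195.6, 234.5, 226.4, 248.3])]
vee_rest [(0.6, [298.0, 155.6, 306.4, 158.3])]
t 23.375 pos [ 0.5625 -0.0062  0.2194] yaw 4.657414186623006 tilt [ 0.0002 -0.0005] 0.00010903898931960209 F [ 0.1938 -0.2572 -0.0212] M [ 0.0097 -0.0064 -0.0596] grip 0.7983 q [-0.1478  0.1286  1.486  -0.0005  1.5268 -0.2291]
```

View pics/e_top.png

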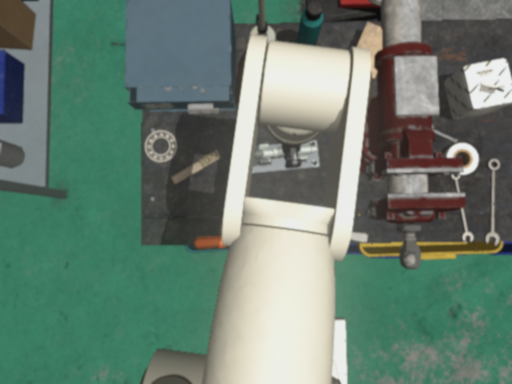

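```bash
python3 -c "
from plant import env
print(env.hand_in())"
```

```text
the job is handed in; nothing more can be done
None
```

The vee rest is locked in the empty socket and the shaft lies across both vees. I handed the job in at about 23.4 s of the 51 s allowed.

**Vee rest:** I pinched the button, lowered the shank in until the fingertips met the rim with about 7 N, then let go. I regripped the head and pushed it home; the wrist force was about 18 N at the stop. Its top then measured the same as the locked rest's (92.2 mm in the camera, which reads about 1.4 mm high). The button shows at the window, at least 1.4 mm outside the socket wall.

**Shaft:** I lowered it into the vees until they pushed back with about 10 N, then released it. After release it was level, with the same crest height over both heads, and across the stand it lay within about 0.4 mm of centre.

**Checks that disagreed or fell short:**
- **Shaft centring:** along the stand the shaft is slightly off centre towards -y. The ends put it about 1.6 mm off relative to the heads, and the shoulders 0.8 to 1.5 mm. I left it there rather than disturb it.
- **Tilt in the grip:** the button was about 1 mm short of flush when pinched, so the rest hung about 1° tilted. I corrected for that before inserting it.
- **Bystanders:** in the final top view the brush was within 2 px of where it started. The arm hid most of the screwdriver and all of the feeler gauge there. Both still show in the last wrist picture and were never touched, but I did not measure whether they had moved.

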